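# Put the soldering kit back in its bench tray

## Robot

A 6-joint arm with a two-finger parallel gripper is mounted at the origin on the work surface. World frame = base frame: x ahead of the robot, y to its left, z up, the work surface at z = 0. Lengths are in m, angles in degrees, forces in N, time in s.
With the tool pointing down it reaches from about 0.25 to 0.725 m from the base axis. Payload 9.7 kg.
Tool frame: the origin (TCP) lies at the very end of the fingers, on their centre line; the grasp point (between the pads) lies 19 mm behind it; z points along the fingers, y is the direction in which the jaws open and shut (so a half turn about z gives the same grasp; the last joint's range is limited). The gripper opens to 85 mm and grips with 20 to 120 N. Pads are 22 mm wide; open, the fingers measure 114 mm over their backs; the gripper's body (76 mm by 85 mm) begins 54 mm behind the grasp point. The pads swing forward as they close: fully open they stand 13 mm farther back than shut.
Start: joints at [-64.63, 4.979, 10.078, 95.1, 0, 90], TCP at [0.236, -0.497, 0.196] pointing down, gripper open.
Joint ranges: [-179.16, 179.16], [-48.56, 103.87], [-65.8, 70.77], [-126.05, 130.52], [-82.76, 87.17], [-180, 180]. Speed limits (degrees/s): [127.2, 127.2, 147.25, 180, 180, 180].

## Interface

Orientations are given as [roll, pitch, yaw] about the fixed x, y, z axes, in that order (R = Rz(yaw) Ry(pitch) Rx(roll)).
In Python, from workcell import bot gives the robot as it stands.
- The arm moves only by the shell command python3 -m pendant 'ROWS' [FORCE]. ROWS is JSON, a list that holds one entry, the list of rows, each a list of 7 numbers: the shift along the tool's x, y, z in cm, then the turn, a rotation vector about the tool's x, y, z in rad, then the opening in per cent of the stroke, from 0 (shut) to 100 (fully open). In form: [[[dx, dy, dz, ax, ay, az, gripper], ...]]. A call has 1 to 5 rows; each row shifts and turns the pose as measured when the row begins, along the tool's axes as they then stand; what a row does not reach is not made up. A row lasts 1/12 s, in which the tool goes at most 41.7 mm and 7.16 degrees, less where a joint would pass 70% of its speed; a pose out of reach is approached as far as the arm can. A call with a gripper value outside its range is refused whole. The fingers move at their own pace and stop on an object; FORCE is the grip in N (left out, the last holds). Time passes only in rows, so rows that do not move let the fingers close. It gives the time, the measured TCP pose, the force and the opening at its end, in the units of the state.
- bot.get_obs(): the state, without advancing time (a new reading comes with each control period).
- bot.camera(name): name is "side" or "top"; returns the picture (420x560x3 uint8, red, green, blue); there is no depth.
- bot.get_calibration(name): a dict with "intrinsics" (3x3 intrinsics, pixels), "D" ([k1, k2, p1, p2, k3] as OpenCV has them; the pictures are not rectified), "pose" (4x4, takes a point from camera to world coordinates). Camera axes: x right, y down, z forward; pixel columns grow to the right and rows downward; lengths in m; the calibration is good to about 2 mm. A picture is of the moment at which its call begins. get_calibration takes no time and is no camera call.
- bot.job_done(): hands the job in, once; it reports no verdict.
Trained networks look in the newest picture that a camera, given by its name, has taken for a name from the list of things; names that differ only in an ending like _2 or _b are one class to them, and where a whole thing is asked for, a point or a joint stands for the part that bears it (a point fixed in the world has none). Each returns a list of dicts, best first, with "confidence" (0 to 1); they miss things now and then, are a little off and sometimes report something else, mostly with a low value. They report only what shows in the picture. A call takes as long as a camera call.
- bot.masks_of(camera, thing): "pixels" (420x560 bool, what is visible of it) and "extent" ([left, top, right, bottom] in pixels, round what is visible of it).
- bot.mark_of(camera, thing): "uv" ([column, row] in pixels: a listed point, or the origin of a listed thing).
The state is a dict: "time": time; "q": joint angles; "qd": joint speeds; "joint_efforts": joint torques, N m; "ee_pos": TCP position; "tcp_rot": TCP orientation; "wrist_force": force on the tool from outside, world axes, zero at the start; "torque": the same for the moment, N m; "opening": finger opening in m.
Only numpy, scipy, OpenCV 4.12 (cv2) and the standard library are available. Lean on these libraries where they do the work, as an engineer would, in place of code of your own. Each camera call takes 0.05 s, during which the arm holds its last target. There are 200 camera calls.

## Task

Soldering is finished: put the kit back in the wooden tray, each piece in the holder made for it: the squat flux jar in the small round cup, the third hand in the wide round dish, the oblong charcoal block flat in the oblong tin, and the cross-lock tweezers lying in the groove of the raised wooden rest. Set each piece down on the floor of its holder rather than dropping it, the jar and the third hand standing upright. Leave the square rubber bench block and the tall narrow-necked bottle where they are: they belong to other jobs.

Things in the scene. Friction and masses are not known exactly. Their poses are not given: they have to be found in the camera images.
- flux_jar: Flux jar, to be put away: squat white round jar, 44 mm in diameter and 40 mm tall, its flat ribbed lid as wide as the body; about 0.07 kg. Origin at the centre of its underside, z up; yaw means nothing.
- third_hand: Third hand, goes in the dish: round dark base 62 mm wide, 20 high, 8 mm post, and on it a square brass clamp block (14 x 14 mm, 45 to 73 mm above the underside): grip that from above, closing along y. A thin arm with clip leaves the block along +x at 62 mm height, to 65 mm from the axis; a thumb screw 18 mm along -x. 0.32 kg, mostly base. Origin: centre of underside, z up; any yaw will do.
- charcoal_block: Charcoal soldering block, to be put away: oblong dark grey block, 80 mm along its x, 46 mm along its y, 28 mm high; shallow marks on top; about 0.055 kg. Origin at the centre of its underside, z up.
- tweezers: Cross-lock tweezers, go in the rest: 165 mm long, lying along their x (tips +x), with dark fibre grips round the middle, together 14 mm wide (y), 12 mm high, from 31 mm behind (-x) to 31 mm ahead of the origin; steel legs thinner. They rest on the grips. 0.035 kg, balanced about the origin. Origin: underside, midway along the length, z up.
- bench_block: Rubber bench block, a look-alike that stays where it is: dark, square, 60 x 60 mm and 25 mm high. Origin at the centre of its underside.
- tall_bottle: Tall bottle, a look-alike that stays where it is: white, 44 mm in diameter like the flux jar but 70 mm tall, with sloping shoulders and a narrow 23 mm cap. Origin at the centre of its underside.
- cup: Holder of the flux jar: small round white cup, inside 60 mm, outside 66 mm; floor 3 mm, rim 15 mm above its origin (centre of underside, 6 mm above the bench). Fixed. Cup, dish and tin stand in any order in a row along the tray (330 x 180 mm, rim 16 mm above the bench), 104 mm apart, centre to centre; the rest lies parallel to the row, its middle line 92 mm from the row's.
- dish: Holder of the third hand: wide round steel dish in the tray, inside 84 mm across, outside 89 mm; floor 3 mm and rim 14 mm above its origin (centre of its underside, 6 mm above the bench). Fixed.
- tin: Holder of the charcoal block: oblong open tin in the tray, inside 100 mm along its x, 66 mm along its y, walls 2.5 mm; floor 2.5 mm, rim 14 mm above its origin (centre of underside, 6 mm above the bench). Its x runs along the row. The block lies with its long side along the tin's, either way round. Fixed.
- rest: Holder of the tweezers: raised pale wooden rest in the tray, 205 mm along its x, 44 mm along its y; shallow groove in its top, inside 195 x 36 mm, floor 16 mm and lips 21 mm above the origin (centre of underside, 6 mm above the bench). The tweezers lie along the groove, either way round. Fixed.

How it is judged:
By the outcome, as a careful person would: the job done as asked, in the order asked, and still so for the second after the job is handed in, with the robot touching nothing.
It also fails if it takes over 112 s, if anything falls off the work surface, if the arm or the gripper's body presses on something with over 40 N, if the wrist force passes 120 N, or if a joint passes its speed limit or range.

## Working session

There is one attempt and no reset: what is moved stays moved. The work goes in short steps, Python scripts to look and compute and a shell command to move; the robot and the scene stay as the last step left them, time stands still between calls to the robot, and variables do not carry over. Pictures are saved under pics/ and viewed, about 12 in all and at most 16, crops included, and the job is handed in when it is done.

```bash
ls; mkdir -p pics; python3 - <<'E'
from workcell import bot
import cv2
o=bot.get_obs();print({k:o[k] for k in('time','ee_pos','tcp_rot','opening')})
for n in('side','top'):
    im=bot.camera(n);cv2.imwrite(f'pics/{n}0.png',im[:,:,::-1]);c=bot.get_calibration(n);print(n,c)
    for t in 'flux_jar third_hand charcoal_block tweezers bench_block tall_bottle cup dish tin rest'.split():
        m=[(d['uv'],round(d['confidence'],2)) for d in bot.mark_of(n,t)[:2]]
        print(t,m)
E
```

```text
pics
{'time': 0.0, 'ee_pos': array([ 0.23553407, -0.49671224,  0.19539914]), 'tcp_rot': array([-1.79926207e+02,  2.38650109e-03,  2.53692201e+01]), 'opening': 0.0852074437965328}
side {'intrinsics': array([[401.18711183,   0.        , 280.03644299],
       [  0.        , 401.18711183, 201.24161288],
       [  0.        ,   0.        ,   1.        ]]), 'D': array([0.03203957, 0.        , 0.        , 0.        , 0.        ]), 'pose': array([[-0.86605958, -0.30281738,  0.39779697,  0.15741204],
       [-0.49993912,  0.52251792, -0.69067786,  0.64575604],
       [ 0.00129321, -0.79704245, -0.60392191,  0.61119686],
       [ 0.        ,  0.        ,  0.        ,  1.        ]])}
flux_jar [([215.1, 355.5], 0.77)]
third_hand [([173.0, 257.9], 0.58)]
charcoal_block [([203.7, 226.9], 0.98), ([340.0, 161.3], 0.68)]
tweezers [([261.5, 220.8], 0.62)]
bench_block [([233.0, 200.2], 0.83), ([167.8, 258.0], 0.34)]
tall_bottle [([254.5, 295.7], 0.55), ([371.7, 173.2], 0.36)]
cup [([370.1, 172.9], 0.86)]
dish [([305.5, 154.9], 0.67), ([338.2, 163.9], 0.6)]
tin [([338.1, 160.8], 0.65), ([343.4, 147.9], 
[... 322 characters left out ...]
 -9.99214333e-01,  3.27236565e-02,
         4.96592292e-01],
       [-9.99750007e-01,  2.23529911e-02, -5.17919268e-04,
         2.81185767e-02],
       [-2.13959249e-04, -3.27270555e-02, -9.99464304e-01,
         1.22040785e+00],
       [ 0.00000000e+00,  0.00000000e+00,  0.00000000e+00,
         1.00000000e+00]])}
flux_jar [([163.8, 248.6], 0.8)]
third_hand [([209.6, 166.7], 0.94), ([300.8, 157.4], 0.49)]
charcoal_block [([258.6, 160.1], 0.79), ([285.7, 199.8], 0.46)]
tweezers [([284.3, 203.7], 0.47)]
bench_block [([297.1, 157.9], 0.63)]
tall_bottle [([210.9, 242.1], 0.47)]
cup [([409.3, 255.9], 0.67)]
dish [([399.9, 183.2], 0.67)]
tin [([404.3, 219.1], 0.71)]
rest [([435.0, 209.7], 0.83)]
```

```bash
python3 - <<'E'
import cv2
for n,(a,b,c,d) in {'top':(130,120,470,375),'side':(120,90,520,390)}.items():
    im=cv2.imread(f'pics/{n}0.png')[b:d,a:c];cv2.imwrite(f'pics/{n}0c.png',cv2.resize(im,None,fx=800/(c-a) if n=='top' else 2,fy=800/(c-a) if n=='top' else 2,interpolation=cv2.INTER_CUBIC))
E
```

```text
(no output)
```

View pics/top0c.png

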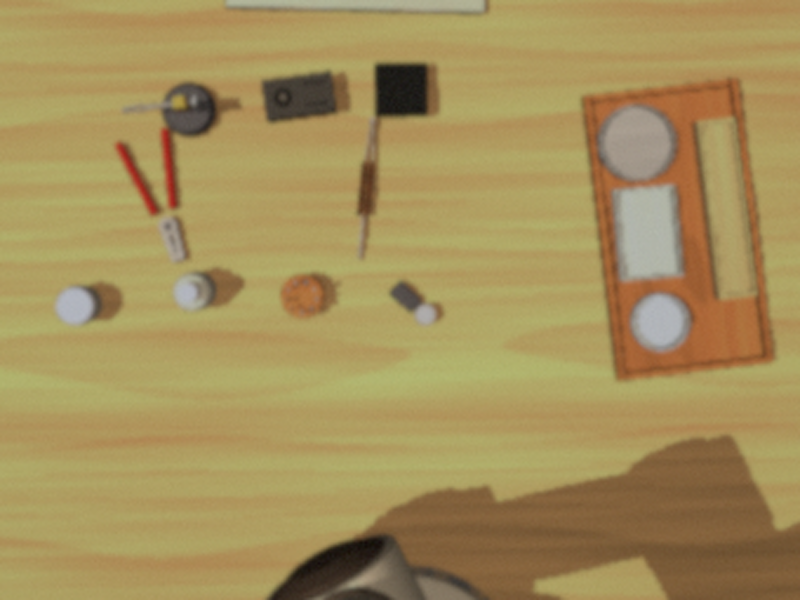

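View pics/side0c.png

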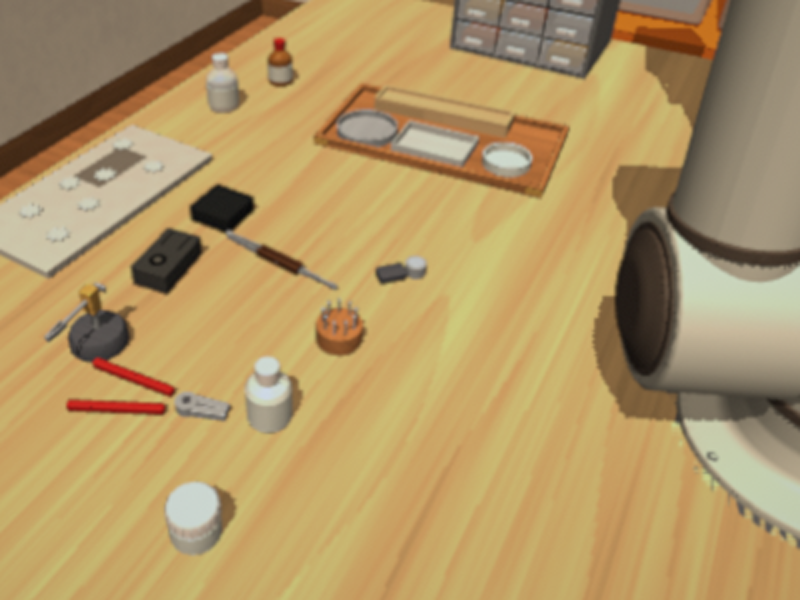

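Top crop: tray on the right (dish 638,143; tin 648,232; cup 661,322; rest 728,208); third hand at (189,109) with its arm to the left, charcoal block at (299,96), bench block at (401,90), tweezers at (367,188), jar at (77,305), bottle at (193,291). The side view agrees. Next I fit silhouettes to the masks.

```bash
cat > h.py <<'E'
import numpy as np, cv2
from workcell import bot
from scipy.optimize import minimize
def proj(cam,P):
    c=bot.get_calibration(cam);T=np.linalg.inv(c['pose'])
    return cv2.projectPoints(np.asarray(P,float),cv2.Rodrigues(T[:3,:3])[0],T[:3,3],c['intrinsics'],c['D'])[0][:,0]
def plane(cam,uv,z):
    c=bot.get_calibration(cam);n=cv2.undistortPoints(np.array([[uv]],float),c['intrinsics'],c['D'])[0,0]
    d=c['pose'][:3,:3]@[*n,1];o=c['pose'][:3,3];return o+d*(z-o[2])/d[2]
def box(x0,x1,y0,y1,z0,z1): return np.array([[x,y,z] for x in(x0,x1) for y in(y0,y1) for z in(z0,z1)])/1e3
def cyl(d,z0,z1):
    a=np.linspace(0,2*np.pi,40);return np.array([[d/2*np.cos(t),d/2*np.sin(t),z] for t in a for z in(z0,z1)])/1e3
M={'flux_jar':[cyl(44,0,40)],'tall_bottle':[cyl(44,0,45),cyl(23,45,70)],'charcoal_block':[box(-40,40,-23,23,0,28)],'bench_block':[box(-30,30,-30,30,0,25)],
'third_hand':[cyl(62,0,20),cyl(8,20,50),box(-7,7,-7,7,45,73),box(7,65,-2.5,2.5,60,64),box(-18,-7,-3,3,59,65)],
'tweezers':[box(-31,31,-7,7,0,12),box(-82,-31,-4,4,3,9),box(31,82,-3,3,4,8)],
'cup':[cyl(66,6,21)],'dish':[cyl(89,6,20)],'tin':[box(-52.5,52.5,-35.5,35.5,6,20)],'rest':[box(-102.5,102.5,-22,22,6,27)]}
S=4
def render(cam,parts,p,z=0):
    c,s=np.cos(p[2]),np.sin(p[2]);R=np.array([[c,-s,0],[s,c,0],[0,0,1]])
    m=np.zeros((420*S,560*S),np.uint8)
    for q in parts:
        uv=proj(cam,q@R.T+[p[0],p[1],z]);h=cv2.convexHull(((uv+.5)*S*16).astype(np.int32))
        cv2.fillPoly(m,[h],1,shift=4)
    return cv2.resize(m.astype(np.float32),(560,420),interpolation=cv2.INTER_AREA)
def fit(t,masks,p0,z=0,free=3):
    def f(d):
        p=np.array(p0,float);p[:free]+=np.array(d[:free])*np.array([.01,.01,.1])[:free];e=0
        for cam,m in masks.items():
            r=render(cam,M[t],p,z);e+=1-np.minimum(r,m).sum()/np.maximum(r,m).sum()
        return e
    b=minimize(f,np.zeros(free),method='Nelder-Mead',options=dict(initial_simplex=np.vstack([np.zeros(free),np.eye(free)]),xatol=.01,fatol=1e-4,maxiter=120))
    p=np.array(p0,float);p[:free]+=b.x*np.array([.01,.01,.1])[:free];return p,b.fun
E
python3 - <<'E'
from h import *
bot.camera('top');bot.camera('side')
G={'flux_jar':(163,248,0,2),'third_hand':(210,166,90,3),'charcoal_block':(257,161,0,3),'tweezers':(286,200,0,3),'bench_block':(300,158,0,3),'tall_bottle':(211,243,0,2),
'cup':(410,256,0,2),'dish':(400,181,0,2),'tin':(405,219,5,3),'rest':(438,208,5,3)}
for t,(u,v,a,n) in G.items():
    a={'third_hand':90,'charcoal_block':-90,'tweezers':0,'tin':0,'rest':0}.get(t,0)
    p=[*plane('top',(u,v),.01)[:2],np.radians(a)]
    if t=='charcoal_block':p[2]=np.radians(93)
    if t=='tweezers':p[2]=np.radians(-8)
    if t in('tin','rest'):p[2]=np.radians(5)
    ms={}
    for cam in('top','side'):
        uv=proj(cam,[[p[0],p[1],.01]])[0]
        L=[d for d in bot.masks_of(cam,t) if np.hypot(*(np.array([(d['extent'][0]+d['extent'][2])/2,(d['extent'][1]+d['extent'][3])/2])-uv))<25]
        if L: ms[cam]=L[0]['pixels'].astype(np.float32)
        else: print(t,cam,'none')
    for s in [ms]+[{c:m} for c,m in ms.items()]:
        if s:
            r,e=fit(t,s,p,0,n);print(t,list(s),np.round(r[:2]*1e3,1),round(np.degrees(r[2]),1),round(e,3))
print(bot.get_obs()['time'])
E
```

```text
flux_jar ['top', 'side'] [439.2 365.8] 0.0 0.236
flux_jar ['top'] [440.  363.5] 0.0 0.115
flux_jar ['side'] [437.5 367.6] 0.0 0.052
third_hand ['top', 'side'] [660.5 237.9] 96.1 0.38
third_hand ['top'] [659.7 235.3] 95.7 0.185
third_hand ['side'] [659.9 240.5] 96.2 0.122
charcoal_block ['top', 'side'] [670.9 110.8] 97.3 0.196
charcoal_block ['top'] [671.  108.8] 97.2 0.074
charcoal_block ['side'] [669.9 112.9] 95.4 0.076
tweezers ['top', 'side'] [565.2  36.4] -6.5 0.92
tweezers ['top'] [562.3  34. ] -7.2 0.537
tweezers ['side'] [566.6  38.3] -7.1 0.281
bench_block ['top', 'side'] [676.9  -8.3] -0.0 0.242
bench_block ['top'] [677.1  -8.8] -0.7 0.056
bench_block ['side'] [674.1  -2.2] 0.1 0.123
tall_bottle side none
tall_bottle ['top'] [450.8 230.4] 0.0 0.126
tall_bottle ['top'] [450.8 230.4] 0.0 0.126
cup side none
cup ['top'] [ 405.4 -298.4] 0.0 0.056
cup ['top'] [ 405.4 -298.4] 0.0 0.056
dish top none
dish ['side'] [ 610.5 -275.5] 0.0 0.149
dish ['side'] [ 610.5 -275.5] 0.0 0.149
tin ['top', 'side'] [ 505.6 -285.9] 4.0 0.161
tin ['top'] [ 506.9 -287.5] 2.7 0.054
tin ['side'] [ 504.6 -282.7] 3.5 0.075
rest ['top', 'side'] [ 532.3 -376.2] 5.1 0.202
rest ['top'] [ 532.7 -376.8] 5.6 0.037
rest ['side'] [ 529.5 -369.6] 4.4 0.05
2.2
```

Top and side fits differ by about 4 mm in y, so I average them. Fused poses in mm:

| Thing | x, y | Yaw (deg) |
|---|---|---|
| Jar | 439, 366 | – |
| Third hand | 660, 238 | 96 |
| Charcoal block | 671, 111 | 96.5 |
| Tweezers | 565, 36.5 | -7 |
| Cup | 403, -295 | – |
| Tin | 506, -286 | 5 |
| Dish | 610, -277 | – |
| Rest | 532, -375 | 5 |

The holder spacings match the given 104 and 92 mm.

```bash
python3 -m pendant '[[[2.5,-3.2,0,0,0,0.11,100],[2.1,-3.5,0,0,0,0.11,100],[1.8,-3.7,0,0,0,0.11,100],[1.3,-3.9,0,0,0,0.11,100],[0.9,-4,0,0,0,0,100]]]' 40
python3 -m pendant '[[[0.9,-4,0,0,0,0,100],[0.9,-4,0,0,0,0,100],[0.9,-4,0,0,0,0,100],[0.9,-4,0,0,0,0,100],[0.9,-4,0,0,0,0,100]]]'
```

```text
time: 2.62
ee_pos: [0.2793, -0.2979, 0.1913]
tcp_rot: [-179.8, 0.2, -1.3]
wrist_force: [1.2, -0.2, -0.1]
opening: 0.0854
time: 3.03
ee_pos: [0.3273, -0.095, 0.1925]
tcp_rot: [-179.8, -0.0, -1.7]
wrist_force: [1.0, -0.2, 0.1]
opening: 0.0856
```

```bash
python3 -m pendant '[[[0.9,-4,0,0,0,0,100],[0.9,-4,0,0,0,0,100],[0.9,-4,0,0,0,0,100],[0.9,-4,0,0,0,0,100],[0.9,-4,0,0,0,0,100]]]'
python3 -m pendant '[[[1.1,-4,0.5,0,0,0,100],[1.1,-4,1,0,0,0,100],[1.1,-4,1,0,0,0,100],[1.1,-4,1,0,0,0,80],[1.1,-4,1,0,0,0,80]]]'
python3 -m pendant '[[[1,-3,0.5,0,0,0,80],[0,0,0,0,0,0,80]]]'
```

```text
time: 3.45
ee_pos: [0.374, 0.0408, 0.1968]
tcp_rot: [-176.8, -0.3, 3.5]
wrist_force: [0.1, -0.7, -0.5]
opening: 0.0853
time: 3.87
ee_pos: [0.4207, 0.1338, 0.174]
tcp_rot: [-171.7, -0.5, 11.7]
wrist_force: [0.3, -0.6, 0.3]
opening: 0.0684
time: 4.03
ee_pos: [0.4287, 0.1521, 0.172]
tcp_rot: [-170.8, -0.5, 13.2]
wrist_force: [0.3, -0.0, -0.1]
opening: 0.0682
```

```bash
python3 -c "
from workcell import bot
o=bot.get_obs();print(o['q'].round(1),o['qd'].round(1),o['ee_pos'],o['tcp_rot'])"
```

```text
[ 13.1  -9.4  -7.   92.    9.2 179.9] [-0.4 -0.7 -1.2  1.  -1.2 -0. ] [0.42867105 0.15210425 0.17204797] [-170.84973782   -0.46572805   13.16324305]
```

The wrist ran into its last-joint limit (yaw = q1 − q6 + 180). I'll take yaw ≈ 90 for the jar, and use a helper that gives the remaining motion in tool axes.

```bash
cat > go.py <<'E'
import sys,numpy as np
from scipy.spatial.transform import Rotation as R
from workcell import bot
x,y,z,yaw=map(float,sys.argv[1:5]);o=bot.get_obs()
A=R.from_euler('xyz',o['tcp_rot'],degrees=True);B=R.from_euler('xyz',[180,0,yaw],degrees=True)
print('t %.2f'%o['time'],'pos',(o['ee_pos']*1e3).round(1),'rot',o['tcp_rot'].round(1),'q1,q6',o['q'][[0,5]].round(0),'open %.1f'%(o['opening']*1e3))
print('tool cm',(A.inv().apply(np.array([x,y,z])/10-o['ee_pos']*100)).round(2),'rv',(A.inv()*B).as_rotvec().round(3))
E
python3 -m pendant '[[[0,0,0,-0.08,0,-0.09,80],[0,0,0,-0.08,0,-0.09,80],[0,0,0,0,0,-0.12,80],[0.6,-4,0,0,0,-0.12,80],[1.5,-3.8,0,0,0,-0.12,80]]]'
python3 go.py 439 366 100 90
```

```text
time: 4.45
ee_pos: [0.4038, 0.2231, 0.1714]
tcp_rot: [178.8, -0.8, 44.4]
wrist_force: [1.0, -0.5, 0.3]
opening: 0.0681
t 4.45 pos [403.8 223.1 171.4] rot [178.8  -0.8  44.4] q1,q6 [ 30. 165.] open 68.1
tool cm [12.4  -7.91  7.15] rv [ 0.026 -0.005 -0.796]
```

```bash
python3 -m pendant '[[[1.8,-1.1,0.5,0.02,0,-0.12,80],[1.9,-0.9,1,0,0,-0.12,80],[2,-0.7,1,0,0,-0.12,80],[2.05,-0.45,1,0,0,-0.12,80],[2.1,-0.2,1,0,0,-0.12,80]]]'
python3 -m pendant '[[[2.1,0.1,1,0,0,-0.12,80],[2.1,0.3,1,0,0,-0.1,80],[0,0,0,0,0,0,80]]]'
python3 go.py 439 366 60 90
```

```text
time: 4.87
ee_pos: [0.4258, 0.3319, 0.1307]
tcp_rot: [179.2, -0.8, 80.2]
wrist_force: [-0.3, 0.2, 0.2]
opening: 0.0684
time: 5.12
ee_pos: [0.4346, 0.3763, 0.1084]
tcp_rot: [179.1, -0.5, 93.9]
wrist_force: [-0.4, 0.7, -0.1]
opening: 0.0686
t 5.12 pos [434.6 376.3 108.4] rot [179.1  -0.5  93.9] q1,q6 [ 41. 127.] open 68.6
tool cm [-1.1   0.29  4.84] rv [ 0.016 -0.009  0.067]
```

```bash
python3 -m pendant '[[[-1.1,0.3,2.5,0.016,0,0.07,80],[0,0,2,0,0,0,80],[0,0,0,0,0,0,80]]]'
python3 go.py 439 366 13 90; python3 - <<'E'
from workcell import bot;import cv2,numpy as np
a=bot.camera('side')[250:410,130:330];b=bot.camera('top')[190:310,110:260]
cv2.imwrite('pics/jar.png',np.hstack([cv2.resize(a,(400,320)),cv2.resize(b,(400,320))])[:,:,::-1])
E
```

```text
time: 5.37
ee_pos: [0.4391, 0.3654, 0.0633]
tcp_rot: [180.0, -0.5, 89.6]
wrist_force: [-0.5, 0.1, -1.5]
opening: 0.0681
t 5.37 pos [439.1 365.4  63.3] rot [180.   -0.5  89.6] q1,q6 [ 40. 130.] open 68.1
tool cm [ 0.02 -0.01  5.03] rv [ 0.    -0.009 -0.007]
```

View pics/jar.png

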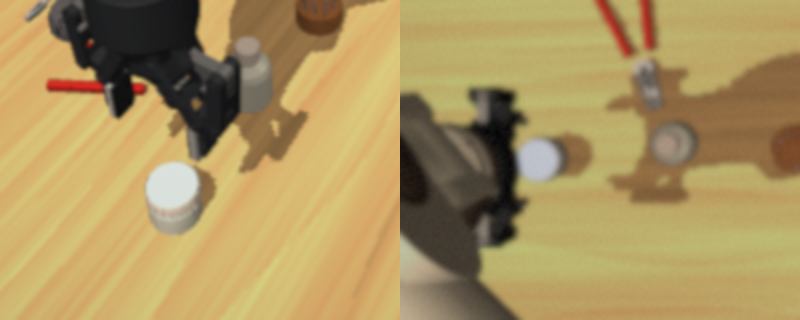

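```bash
python3 - <<'E'
from h import *
im=[]
P=np.array([[439,365,63],[439-34,365,70],[439+34,365,70],[439,366,40],[439,366,0]])/1e3
for c,(x,y,w,h) in {'side':(130,250,200,160),'top':(110,190,150,120)}.items():
    a=cv2.resize(bot.camera(c)[y:y+h,x:x+w],(600,480));s=600/w
    for q,col in zip(proj(c,P),[(255,0,0),(0,255,0),(0,255,0),(0,0,255),(255,0,255)]): cv2.circle(a,tuple(((q-[x,y])*s).astype(int)),4,col,-1)
    im.append(cv2.resize(a,(400,320)))
cv2.imwrite('pics/j2.png',np.hstack(im)[:,:,::-1])
E
```

```text
(no output)
```

View pics/j2.png

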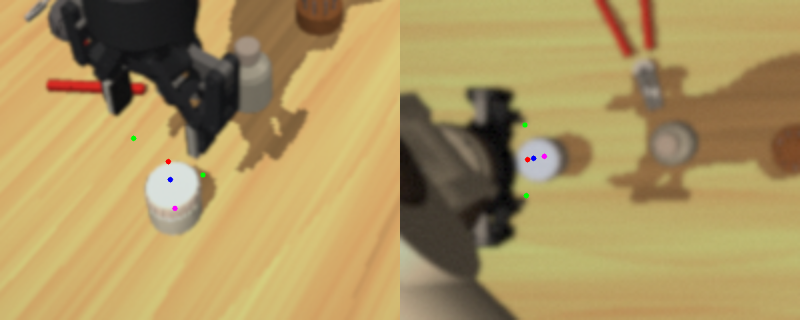

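Projecting the TCP, the visible fingertips seem to stand about 20 mm higher than I expected. The lateral fit in the top view is good. I descend and look again.

```bash
python3 -m pendant '[[[0,0,2,0,0,0,80],[0,0,2,0,0,0,80],[0,0,1,0,0,0,80],[0,0,0,0,0,0,80]]]'
python3 - <<'E'
from h import *
im=[]
z=bot.get_obs()['ee_pos'][2]*1e3
P=np.array([[439,365,z],[439-34,365,z+10],[439+34,365,z+10],[439,366,40],[439,366,0]])/1e3
for c,(x,y,w,h) in {'side':(150,260,150,120),'top':(120,200,100,80)}.items():
    a=cv2.resize(bot.camera(c)[y:y+h,x:x+w],(600,480));s=600/w
    for q,col in zip(proj(c,P),[(255,0,0),(0,255,0),(0,255,0),(0,0,255),(255,0,255)]): cv2.circle(a,tuple(((q-[x,y])*s).astype(int)),4,col,-1)
    im.append(cv2.resize(a,(400,320)))
cv2.imwrite('pics/j3.png',np.hstack(im)[:,:,::-1])
E
python3 go.py 439 366 13 90
```

```text
time: 5.9
ee_pos: [0.4441, 0.3699, 0.0246]
tcp_rot: [179.2, -1.1, 89.6]
wrist_force: [-0.4, -0.7, 0.7]
opening: 0.0684
t 6.00 pos [444.7 370.4  26.4] rot [179.1  -1.2  89.6] q1,q6 [ 40. 130.] open 68.5
tool cm [-0.47 -0.59  1.32] rv [ 0.016 -0.021 -0.007]
```

View pics/j3.png

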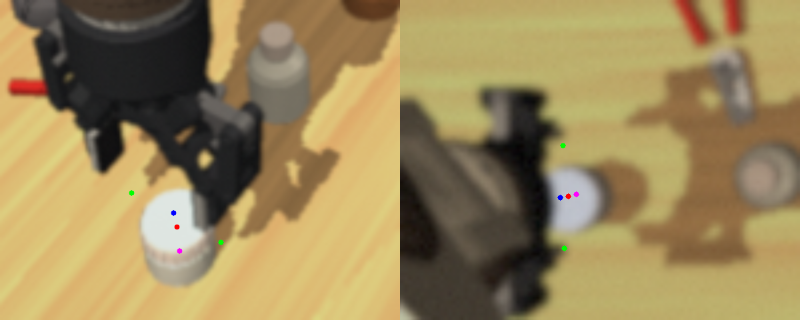

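```bash
python3 -m pendant '[[[0,0,0,0,0,0,80],[0,0,0,0,0,0,80]]]'; python3 -c "
from workcell import bot
o=bot.get_obs();print(o['q'].round(1),o['qd'].round(1),o['ee_pos'],o['tcp_rot'],o['joint_efforts'].round(1),o['wrist_force'],o['torque'])"
```

```text
time: 6.17
ee_pos: [0.4455, 0.3711, 0.0289]
tcp_rot: [179.0, -1.3, 89.6]
wrist_force: [0.2, -0.1, -0.3]
opening: 0.0683
[ 39.6   7.3  -5.9  75.2   0.3 130. ] [ 0.1 -0.5  1.   0.5 -0.   0.2] [0.44550116 0.37109512 0.02888044] [178.98220056  -1.30833652  89.63777077] [ -0.  -54.5  46.4  -0.3   0.    0. ] [ 0.16392762 -0.0604337  -0.29825762] [-0.03615716  0.01094071  0.06744162]
```

```bash
python3 go.py 439 366 14 90; python3 -m pendant '[[[-0.5,-0.65,0.7,0.018,-0.023,0,80],[0,0,0.7,0,0,0,80],[0,0,0,0,0,0,80]]]';python3 go.py 439 366 14 90; python3 -m pendant '[[[0,0,0,0,0,0,80],[0,0,0,0,0,0,80]]]';python3 go.py 439 366 14 90
```

```text
t 6.17 pos [445.5 371.1  28.9] rot [179.   -1.3  89.6] q1,q6 [ 40. 130.] open 68.3
tool cm [-0.55 -0.67  1.46] rv [ 0.018 -0.023 -0.007]
time: 6.42
ee_pos: [0.4395, 0.3667, 0.016]
tcp_rot: [180.0, 0.0, 89.6]
wrist_force: [0.2, 0.2, -0.2]
opening: 0.0683
t 6.42 pos [439.5 366.7  16. ] rot [180.    0.   89.6] q1,q6 [ 40. 130.] open 68.3
tool cm [-0.07 -0.05  0.2 ] rv [ 0.001  0.    -0.007]
time: 6.58
ee_pos: [0.4391, 0.3665, 0.0152]
tcp_rot: [-180.0, 0.1, 89.6]
wrist_force: [0.1, 0.4, 0.1]
opening: 0.0684
t 6.58 pos [439.1 366.5  15.2] rot [-1.80e+02  1.00e-01  8.96e+01] q1,q6 [ 40. 130.] open 68.4
tool cm [-0.05 -0.01  0.12] rv [-0.     0.001 -0.006]
```

```bash
python3 -m pendant '[[[0,0,0.1,0,0,0,40],[0,0,0,0,0,0,40],[0,0,0,0,0,0,40],[0,0,0,0,0,0,40],[0,0,0,0,0,0,40]]]' 40
python3 -m pendant '[[[0,0,0,0,0,0,40],[0,0,0,0,0,0,40],[0,0,0,0,0,0,40]]]' 40
python3 - <<'E'
from h import *
im=[]
for c,(x,y,w,h) in {'side':(150,260,150,120),'top':(120,200,100,80)}.items():
    im.append(cv2.resize(bot.camera(c)[y:y+h,x:x+w],(400,320)))
cv2.imwrite('pics/j4.png',np.hstack(im)[:,:,::-1])
E
python3 go.py 439 366 14 90
```

```text
time: 7.0
ee_pos: [0.4392, 0.3665, 0.0141]
tcp_rot: [-180.0, 0.1, 89.6]
wrist_force: [-1.3, -0.7, -0.3]
opening: 0.0338
time: 7.25
ee_pos: [0.4393, 0.3666, 0.0144]
tcp_rot: [180.0, 0.0, 89.6]
wrist_force: [-0.3, 0.5, -0.8]
opening: 0.0342
t 7.35 pos [439.3 366.6  14.4] rot [180.    0.   89.6] q1,q6 [ 40. 130.] open 34.2
tool cm [-0.06 -0.03  0.04] rv [ 0.     0.001 -0.006]
```

View pics/j4.png

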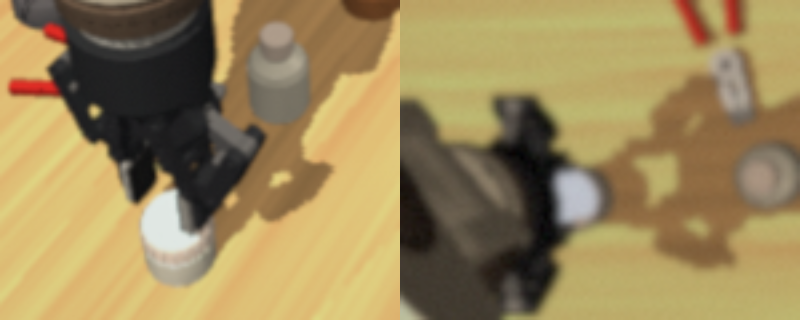

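```bash
python3 - <<'E'
from h import *
for z in (0,.02,.03,.04,.05,.06): print(z,*[(plane('side',q,z)[:2]*1e3).round(0) for q in((198.8,334.3),(221.3,347),(210,340.6))])
E
```

```text
0 [490. 352.] [441. 352.] [466. 352.]
0.02 [479. 361.] [432. 362.] [456. 361.]
0.03 [474. 366.] [427. 366.] [450. 366.]
0.04 [469. 371.] [423. 371.] [445. 371.]
0.05 [463. 376.] [418. 376.] [440. 376.]
0.06 [458. 380.] [413. 381.] [435. 381.]
```

The side view puts the fingertips at z≈50 mm when the reported TCP z is 14 mm. The fingers closed above the jar to 34 mm without touching it. I reopen and go lower in steps, watching the force.

```bash
python3 -m pendant '[[[0,0,0,0,0,0,80],[0,0,0,0,0,0,80],[0,0,0,0,0,0,80],[0,0,0,0,0,0,80],[0,0,0.7,0,0,0,80]]]'
python3 -m pendant '[[[0,0,0.7,0,0,0,80],[0,0,0.0,0,0,0,80]]]'; python3 go.py 439 366 0 90
python3 - <<'E'
from h import *
x,y,w,h=150,260,150,120
cv2.imwrite('pics/j5.png',cv2.resize(bot.camera('side')[y:y+h,x:x+w],(600,480))[:,:,::-1])
E
```

```text
time: 7.77
ee_pos: [0.44, 0.3671, 0.0085]
tcp_rot: [179.9, -0.0, 89.6]
wrist_force: [-0.1, 0.7, 0.4]
opening: 0.0684
time: 7.93
ee_pos: [0.4395, 0.3667, -0.0007]
tcp_rot: [180.0, 0.0, 89.6]
wrist_force: [-0.2, -0.6, 0.2]
opening: 0.0684
t 7.93 pos [439.5 366.7  -0.7] rot [180.    0.   89.6] q1,q6 [ 40. 130.] open 68.4
tool cm [-0.07 -0.05 -0.07] rv [ 0.001  0.    -0.006]
```

View pics/j5.png

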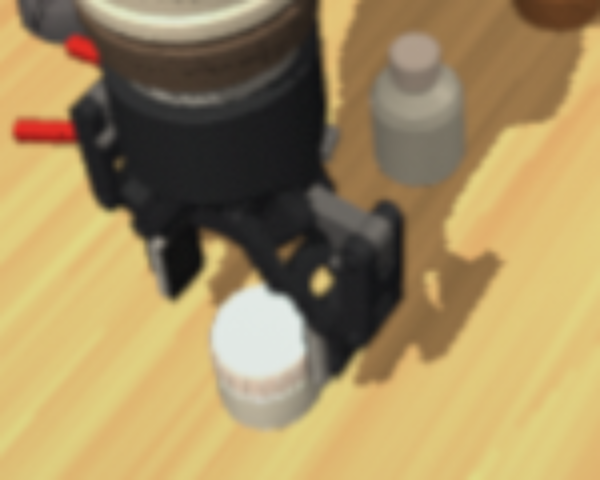

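Fingertips are now at about z≈43 mm, so the offset from the reported TCP is consistent. I continue down another 22 mm.

```bash
python3 -m pendant '[[[0,0,0.7,0,0,0,80],[0,0,0.7,0,0,0,80]]]'; python3 -m pendant '[[[-0.05,0,0.8,0,0,0,80],[0,0,0.1,0,0,0,80],[0,0,0,0,0,0,80]]]'; python3 go.py 439 366 -23 90
```

```text
time: 8.15
ee_pos: [0.4402, 0.3672, -0.014]
tcp_rot: [179.9, -0.1, 89.6]
wrist_force: [-0.1, -0.1, -0.3]
opening: 0.0686
time: 8.4
ee_pos: [0.4392, 0.3659, -0.0265]
tcp_rot: [-180.0, 0.1, 89.6]
wrist_force: [0.1, 0.6, -0.1]
opening: 0.0683
t 8.40 pos [439.2 365.9 -26.5] rot [-1.80e+02  1.00e-01  8.96e+01] q1,q6 [ 40. 130.] open 68.3
tool cm [ 0.01 -0.02 -0.35] rv [-0.     0.001 -0.006]
```

```bash
python3 -m pendant '[[[0,0,-0.3,0,0,0,40],[0,0,0,0,0,0,40],[0,0,0,0,0,0,40],[0,0,0,0,0,0,40],[0,0,0,0,0,0,40]]]' 40
python3 -m pendant '[[[0,0,0,0,0,0,40],[0,0,0,0,0,0,40],[0,0,-0.5,0,0,0,40]]]' 40; python3 go.py 439 366 -23 90
```

```text
time: 8.82
ee_pos: [0.4395, 0.3662, -0.0223]
tcp_rot: [180.0, 0.0, 89.6]
wrist_force: [0.5, 1.0, 0.0]
opening: 0.0429
time: 9.07
ee_pos: [0.4391, 0.3659, -0.0178]
tcp_rot: [-180.0, 0.1, 89.6]
wrist_force: [0.1, -0.2, 0.0]
opening: 0.0425
t 9.07 pos [439.1 365.9 -17.8] rot [-1.80e+02  1.00e-01  8.96e+01] q1,q6 [ 40. 130.] open 42.5
tool cm [ 0.01 -0.01  0.52] rv [-0.     0.001 -0.006]
```

```bash
python3 -m pendant '[[[0,0,-1.5,0,0,0,38],[0,0,-2,0,0,0,38],[0,0,-2,0,0,0,38],[0,0,-2,0,0,0,38],[0,0,-2,0,0,0,38]]]' 40
python3 go.py 403 -295 85 90
python3 - <<'E'
from h import *
x,y,w,h=150,240,150,120
cv2.imwrite('pics/j6.png',cv2.resize(bot.camera('side')[y:y+h,x:x+w],(600,480))[:,:,::-1])
E
```

```text
time: 9.48
ee_pos: [0.4368, 0.364, 0.0775]
tcp_rot: [-179.6, 0.4, 89.6]
wrist_force: [-0.3, 0.9, -0.1]
opening: 0.0431
t 9.48 pos [436.8 364.   77.5] rot [-179.6    0.4   89.6] q1,q6 [ 40. 130.] open 43.1
tool cm [-65.92  -2.96  -0.31] rv [-0.007  0.006 -0.006]
```

View pics/j6.png

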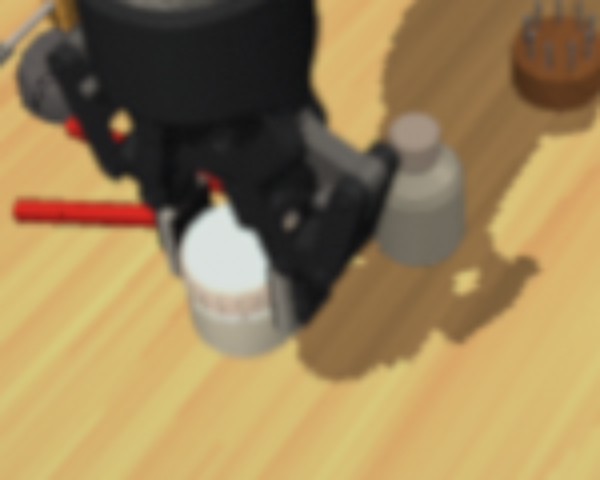

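```bash
python3 - <<'E'
from h import *
for z in (100,105,110,115,120,125): print(z,((proj('side',np.array([[415,375,z],[415,364,z],[410,353,z]])/1e3)-[150,240])*4).round(0).tolist())
print('jar bottom front',((proj('side',cyl(44,0,0)+[.437,.364,.0998])-[150,240])*4)[:,1].max())
E
```

```text
100 [[282.0, 351.0], [300.0, 329.0], [328.0, 314.0]]
105 [[281.0, 343.0], [299.0, 321.0], [327.0, 305.0]]
110 [[280.0, 335.0], [298.0, 313.0], [326.0, 297.0]]
115 [[279.0, 326.0], [297.0, 304.0], [325.0, 289.0]]
120 [[277.0, 318.0], [295.0, 296.0], [324.0, 280.0]]
125 [[276.0, 309.0], [294.0, 287.0], [323.0, 271.0]]
jar bottom front 355.00831803629944
```

Jar held: pad tips are about 14 mm above its underside, and the cup rim reaches 12 mm above its floor. Off to the cup.

```bash
python3 -m pendant '[[[-3,-0.2,0,0,0,0,38],[-4.1,-0.2,0,0,0,0,38],[-4.1,-0.2,0,0,0,0,38],[-4.1,-0.2,0,0,0,0,38],[-4.1,-0.2,0,0,0,0,38]]]'
python3 -m pendant '[[[-4.1,-0.2,0,0,0,0,38],[-4.1,-0.2,0,0,0,0,38],[-4.1,-0.2,0,0,0,0,38],[-4.1,-0.2,0,0,0,0,38],[-4.1,-0.2,0,0,0,0,38]]]'
python3 -m pendant '[[[-4.1,-0.2,0,0,0,0,38],[-4.1,-0.2,0,0,0,0,38],[-4.1,-0.2,0,0,0,0,38],[-4.1,-0.2,0,0,0,0,38],[-4.1,-0.2,0,0,0,0,38]]]'
python3 go.py 403 -295 50 90
```

```text
time: 9.95
ee_pos: [0.4281, 0.173, 0.0853]
tcp_rot: [179.8, -0.1, 90.2]
wrist_force: [1.4, -1.3, -0.3]
opening: 0.0426
time: 10.37
ee_pos: [0.4169, -0.0354, 0.0869]
tcp_rot: [179.5, -0.1, 90.4]
wrist_force: [0.9, 0.6, 0.1]
opening: 0.0429
time: 10.78
ee_pos: [0.4058, -0.2438, 0.0893]
tcp_rot: [179.1, -0.0, 90.4]
wrist_force: [1.1, 1.0, -0.4]
opening: 0.0428
t 10.78 pos [ 405.8 -243.8   89.3] rot [179.1  -0.   90.4] q1,q6 [-31.  58.] open 42.8
tool cm [-5.12 -0.38  3.92] rv [ 0.015 -0.     0.006]
```

```bash
python3 -m pendant '[[[-3,-0.2,0.5,0.015,0,0,38],[-1.6,-0.1,1.5,0,0,0,38],[0,0,1.5,0,0,0,38],[0,0,1,0,0,0,38],[0,0,0,0,0,0,38]]]'
python3 go.py 403 -295 10 90
python3 - <<'E'
from h import *
x,y,w,h=280,110,160,120
cv2.imwrite('pics/j7.png',cv2.resize(bot.camera('side')[y:y+h,x:x+w],(640,480))[:,:,::-1])
E
```

```text
time: 11.2
ee_pos: [0.4013, -0.3015, 0.0442]
tcp_rot: [179.9, 0.2, 89.8]
wrist_force: [-0.1, -0.1, -0.8]
opening: 0.0425
t 11.20 pos [ 401.3 -301.5   44.2] rot [179.9   0.2  89.8] q1,q6 [-37.  53.] open 42.5
tool cm [0.66 0.16 3.42] rv [ 0.002  0.003 -0.004]
```

View pics/j7.png

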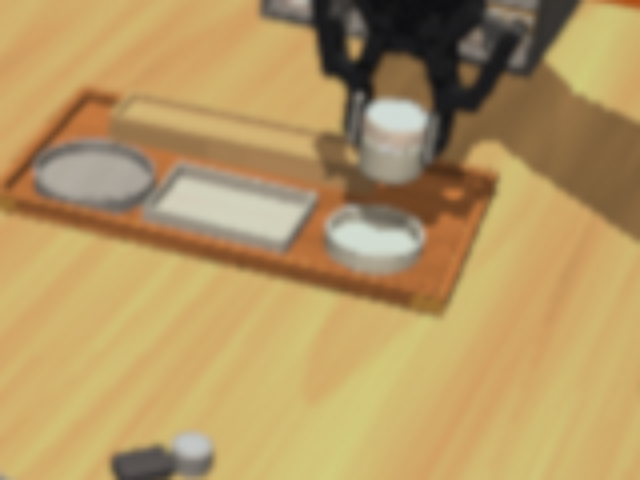

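```bash
python3 - <<'E'
from h import *
f=lambda P:((proj('side',np.array(P)/1e3)-[280,110])*4).round(0).tolist()
print('jar bottom/top ctr',f([[401.3,-301.5,66.5],[401.3,-301.5,106.5]]))
print('cup rim ctr, tin rim, dish rim',f([[403,-295.3,21],[506.5,-286,20],[610,-276.8,20]]))
E
```

```text
jar bottom/top ctr [[390.0, 164.0], [399.0, 111.0]]
cup rim ctr, tin rim, dish rim [[374.0, 226.0], [230.0, 194.0], [94.0, 163.0]]
```

```bash
python3 -m pendant '[[[0.6,0.15,1.2,0,0,0,38],[0,0,1.2,0,0,0,38],[0,0,1,0,0,0,38],[0,0,0.5,0,0,0,38],[0,0,0,0,0,0,38]]]'
python3 go.py 403 -295 -13 90
```

```text
time: 11.67
ee_pos: [0.4054, -0.2939, 0.0075]
tcp_rot: [179.6, 0.4, 90.0]
wrist_force: [0.1, -0.0, -0.5]
opening: 0.0425
t 11.67 pos [ 405.4 -293.9    7.5] rot [179.6   0.4  90. ] q1,q6 [-36.  54.] open 42.5
tool cm [-0.1  -0.25  2.05] rv [0.007 0.006 0.001]
```

```bash
python3 -m pendant '[[[-0.1,-0.2,0.8,0.007,0.006,0,38],[0,0,0.5,0,0,0,38],[0,0,0.3,0,0,0,38],[0,0,0.2,0,0,0,38],[0,0,0,0,0,0,38]]]'
python3 go.py 403 -295 -13 90
```

```text
time: 12.08
ee_pos: [0.4037, -0.2953, -0.0113]
tcp_rot: [-180.0, 0.0, 90.1]
wrist_force: [-0.2, -0.0, -0.5]
opening: 0.0426
t 12.08 pos [ 403.7 -295.3  -11.3] rot [-180.     0.    90.1] q1,q6 [-36.  54.] open 42.6
tool cm [ 0.03 -0.07  0.17] rv [-0.     0.     0.002]
```

```bash
for i in 1 2 ; do python3 -m pendant '[[[0,0,0.1,0,0,0,38],[0,0,0.1,0,0,0,38],[0,0,0,0,0,0,38]]]' | grep -E 'ee|wrist'; done
```

```text
ee_pos: [0.4039, -0.2956, -0.0132]
wrist_force: [0.3, 0.5, -0.1]
ee_pos: [0.4042, -0.2958, -0.0143]
wrist_force: [0.7, -0.0, -0.4]
```

```bash
for i in 1 2 ; do python3 -m pendant '[[[0,0,0.1,0,0,0,38],[0,0,0,0,0,0,38]]]' | grep -E 'ee|wrist'; done
```

```text
ee_pos: [0.4045, -0.296, -0.0142]
wrist_force: [-0.1, -0.2, 0.5]
ee_pos: [0.4048, -0.2963, -0.0143]
wrist_force: [0.2, -0.8, -1.2]
```

```bash
python3 -m pendant '[[[0,0,0,0,0,0,50],[0,0,0,0,0,0,60],[0,0,0,0,0,0,65],[0,0,-0.7,0,0,0,70],[0,0,-1.5,0,0,0,70]]]'
python3 -m pendant '[[[0,0,-3,0,0,0,70],[0,0,-4,0,0,0,70],[3,2,-3,0,0,0,70],[4,2,-1,0,0,0,60],[4,2,0,0,0,0,60]]]'
python3 go.py 660 238 100 96
python3 - <<'E'
from h import *
x,y,w,h=280,110,160,120
cv2.imwrite('pics/j8.png',cv2.resize(bot.camera('side')[y:y+h,x:x+w],(640,480))[:,:,::-1])
E
```

```text
time: 13.33
ee_pos: [0.4033, -0.2951, 0.0051]
tcp_rot: [-180.0, 0.0, 90.1]
wrist_force: [0.5, 0.2, 0.3]
opening: 0.0597
time: 13.75
ee_pos: [0.4582, -0.1945, 0.1195]
tcp_rot: [180.0, 0.0, 89.5]
wrist_force: [0.9, -1.0, -0.4]
opening: 0.0512
t 13.75 pos [ 458.2 -194.5  119.5] rot [180.    0.   89.5] q1,q6 [-23.  68.] open 51.2
tool cm [43.44 19.77  1.93] rv [ 0.001  0.001 -0.114]
```

View pics/j8.png

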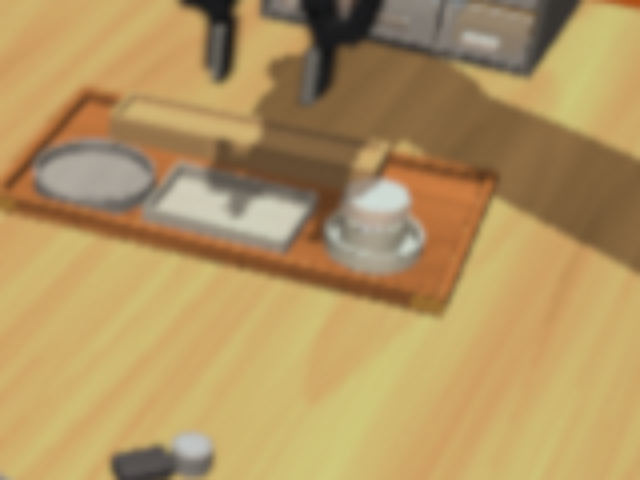

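The jar stands upright and centred in the cup (378,220). Next the third hand.

```bash
python3 -m pendant '[[[3.7,1.6,0,0,0,0,60],[3.7,1.6,0,0,0,0,60],[3.7,1.6,0,0,0,0,60],[3.7,1.6,0,0,0,0,60],[3.7,1.6,0,0,0,0,60]]]'
python3 -m pendant '[[[3.7,1.6,0,0,0,0,60],[3.7,1.6,0,0,0,0,60],[3.7,1.6,0,0,0,0,60],[3.7,1.6,0,0,0,0,60],[3.7,1.6,0,0,0,-0.05,60]]]'
python3 go.py 660 238 80 96
```

```text
time: 14.22
ee_pos: [0.5416, -0.0047, 0.1229]
tcp_rot: [179.6, 0.0, 89.5]
wrist_force: [1.3, -1.4, 0.1]
opening: 0.0513
time: 14.63
ee_pos: [0.6238, 0.1869, 0.1257]
tcp_rot: [179.5, 0.0, 92.4]
wrist_force: [0.3, -0.1, 0.4]
opening: 0.0512
t 14.63 pos [623.8 186.9 125.7] rot [179.5   0.   92.4] q1,q6 [ 17. 104.] open 51.2
tool cm [4.96 3.79 4.61] rv [ 0.009  0.001 -0.063]
```

```bash
python3 -m pendant '[[[2.5,1.8,1,0.009,0,-0.06,60],[2.1,1.8,1,0,0,0,60],[0,0,1.5,0,0,0,60],[0,0,0.5,0,0,0,60],[0,0,0,0,0,0,60]]]'
python3 go.py 660 238 60 96
```

```text
time: 15.05
ee_pos: [0.659, 0.2478, 0.0829]
tcp_rot: [-180.0, -0.0, 96.7]
wrist_force: [-1.3, -0.4, 0.7]
opening: 0.0514
t 15.05 pos [659.  247.8  82.9] rot [-180.    -0.    96.7] q1,q6 [ 21. 104.] open 51.4
tool cm [-0.99 -0.01  2.29] rv [-0.    -0.     0.013]
```

```bash
python3 -m pendant '[[[-1,0,1,0,0,0,60],[0,0,1,0,0,0,60],[0,0,0,0,0,0,60],[0,0,0,0,0,0,60]]]'
python3 go.py 660 238 7 96
python3 - <<'E'
from h import *
o=[]
for c,(x,y,w,h) in {'side':(120,190,120,96),'top':(180,130,60,48)}.items(): o.append(cv2.resize(bot.camera(c)[y:y+h,x:x+w],(400,320)))
cv2.imwrite('pics/t1.png',np.hstack(o)[:,:,::-1])
print(((proj('side',np.array([[660,238,59],[660,238,73],[660,238,45]])/1e3)-[120,190])*3.333).round())
E
```

```text
time: 15.38
ee_pos: [0.6596, 0.2357, 0.0649]
tcp_rot: [180.0, -0.0, 96.6]
wrist_force: [-0.8, -0.6, 0.2]
opening: 0.051
t 15.38 pos [659.6 235.7  64.9] rot [180.   -0.   96.6] q1,q6 [ 20. 103.] open 51.0
tool cm [0.22 0.07 5.79] rv [ 0.001 -0.     0.01 ]
[[151. 161.]
 [148. 143.]
 [155. 178.]]
```

View pics/t1.png

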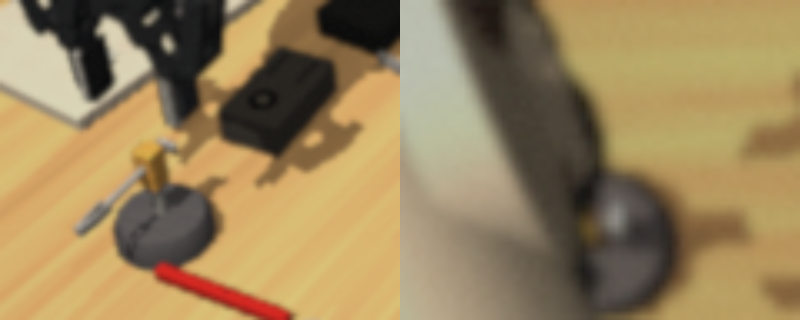

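Block top sits where predicted (148,148) and the fingers straddle it. Descend and grip.

```bash
python3 -m pendant '[[[0.2,0.05,1.2,0,0,0,60],[0,0,1.2,0,0,0,60],[0,0,1.2,0,0,0,60],[0,0,1,0,0,0,60],[0,0,0.5,0,0,0,60]]]'
python3 -m pendant '[[[0,0,0,0,0,0,60]]]'
python3 go.py 660 238 7 96
```

```text
time: 15.9
ee_pos: [0.6613, 0.2391, 0.0124]
tcp_rot: [179.7, -0.1, 96.6]
wrist_force: [-0.8, 0.4, 0.1]
opening: 0.0511
time: 15.98
ee_pos: [0.6602, 0.2389, 0.01]
tcp_rot: [179.8, -0.1, 96.6]
wrist_force: [-0.7, -0.4, -1.2]
opening: 0.051
t 15.98 pos [660.2 238.9  10. ] rot [ 1.798e+02 -1.000e-01  9.660e+01] q1,q6 [ 20. 103.] open 51.0
tool cm [-0.08 -0.03  0.3 ] rv [ 0.003 -0.001  0.011]
```

```bash
python3 -m pendant '[[[0,0,0.2,0,0,0,5],[0,0,0,0,0,0,5],[0,0,0,0,0,0,5],[0,0,0,0,0,0,5],[0,0,0,0,0,0,5]]]' 60
python3 -m pendant '[[[0,0,0,0,0,0,5],[0,0,0,0,0,0,5],[0,0,0,0,0,0,5]]]'; python3 go.py 660 238 7 96
```

```text
time: 16.4
ee_pos: [0.6596, 0.2387, 0.0069]
tcp_rot: [179.9, -0.0, 96.6]
wrist_force: [0.5, -0.4, -4.0]
opening: 0.0125
time: 16.65
ee_pos: [0.6596, 0.2387, 0.0069]
tcp_rot: [180.0, -0.0, 96.6]
wrist_force: [-0.5, -0.2, -3.2]
opening: 0.013
t 16.65 pos [659.6 238.7   6.9] rot [180.   -0.   96.6] q1,q6 [ 20. 103.] open 13.0
tool cm [-0.07  0.03 -0.01] rv [ 0.001 -0.001  0.011]
```

```bash
python3 -m pendant '[[[0,0,-1,0,0,0,5],[0,0,-2,0,0,0,5],[0,0,-2,0,0,0,5],[-1,0,-2,0,0,0,5],[-2.5,-0.6,-1,0,0,0,5]]]'
python3 -m pendant '[[[-3.7,-0.8,0,0,0,0,5],[-3.9,-0.85,0,0,0,0,5],[-3.9,-0.85,0,0,0,0,5],[-3.9,-0.85,0,0,0,0,5],[-3.9,-0.85,0,0,0,0,5]]]'
python3 go.py 610 -277 85 96
```

```text
time: 17.07
ee_pos: [0.6554, 0.2056, 0.0878]
tcp_rot: [-179.7, -0.0, 96.9]
wrist_force: [-0.1, -0.2, -2.8]
opening: 0.0127
time: 17.48
ee_pos: [0.6386, 0.0069, 0.0967]
tcp_rot: [179.7, -0.1, 97.4]
wrist_force: [1.1, -0.3, -2.6]
opening: 0.0128
t 17.48 pos [638.6   6.9  96.7] rot [ 1.797e+02 -1.000e-01  9.740e+01] q1,q6 [ 1. 83.] open 12.8
tool cm [-27.8   -6.47   1.1 ] rv [ 0.006 -0.001  0.024]
```

```bash
python3 -m pendant '[[[-3.9,-0.9,0.2,0,0,0,5],[-3.9,-0.9,0.2,0,0,0,5],[-3.9,-0.9,0.2,0,0,0,5],[-3.9,-0.9,0.2,0,0,0,5],[-3.9,-0.9,0.2,0,0,0,5]]]'
python3 -m pendant '[[[-3.9,-0.9,0.5,0.006,0,0.02,5],[-2.5,-0.6,1,0,0,0,5],[-1,-0.2,1,0,0,0,5],[0,0,1,0,0,0,5],[0,0,0,0,0,0,5]]]'
python3 go.py 610 -277 16 96
```

```text
time: 17.9
ee_pos: [0.6176, -0.2007, 0.0927]
tcp_rot: [179.3, 0.0, 97.4]
wrist_force: [1.7, 0.0, -3.5]
opening: 0.013
time: 18.32
ee_pos: [0.6074, -0.2887, 0.0602]
tcp_rot: [179.4, 0.3, 95.7]
wrist_force: [0.1, 0.2, -4.4]
opening: 0.0131
t 18.32 pos [ 607.4 -288.7   60.2] rot [179.4   0.3  95.7] q1,q6 [-25.  59.] open 13.1
tool cm [1.16 0.33 4.42] rv [ 0.01   0.004 -0.006]
```

```bash
python3 -m pendant '[[[1.1,0.3,0.8,0.01,0.004,0,5],[0,0,0.8,0,0,0,5],[0,0,0.7,0,0,0,5],[0,0,0,0,0,0,5],[0,0,0,0,0,0,5]]]'
python3 go.py 610 -277 16 96
```

```text
time: 18.73
ee_pos: [0.6109, -0.2709, 0.0365]
tcp_rot: [-180.0, -0.1, 96.0]
wrist_force: [0.4, 0.6, -3.0]
opening: 0.0131
t 18.73 pos [ 610.9 -270.9   36.5] rot [-1.8e+02 -1.0e-01  9.6e+01] q1,q6 [-24.  60.] open 13.1
tool cm [-0.6  -0.15  2.05] rv [-0.001 -0.001 -0.   ]
```

```bash
python3 -m pendant '[[[-0.6,-0.1,0.4,0,0,0,5],[0,0,0.5,0,0,0,5],[0,0,0.4,0,0,0,5],[0,0,0.2,0,0,0,5],[0,0,0,0,0,0,5]]]'
python3 go.py 610 -277 16 96
for i in 1 2; do python3 -m pendant '[[[0,0,0.2,0,0,0,5],[0,0,0,0,0,0,5]]]' | grep -E 'ee|wrist'; done;python3 go.py 610 -277 16 96
```

```text
time: 19.15
ee_pos: [0.6113, -0.2768, 0.0211]
tcp_rot: [180.0, -0.0, 96.1]
wrist_force: [0.9, 0.7, -3.7]
opening: 0.0127
t 19.15 pos [ 611.3 -276.8   21.1] rot [180.   -0.   96.1] q1,q6 [-24.  60.] open 12.7
tool cm [-0.01 -0.13  0.51] rv [ 0.001 -0.     0.002]
ee_pos: [0.6111, -0.277, 0.0189]
wrist_force: [0.2, -0.4, -3.7]
ee_pos: [0.6112, -0.2771, 0.0169]
wrist_force: [-0.5, 0.6, -2.9]
t 19.48 pos [ 611.2 -277.1   16.9] rot [179.9   0.   96.1] q1,q6 [-24.  60.] open 12.8
tool cm [ 0.03 -0.12  0.09] rv [0.001 0.    0.001]
```

```bash
for i in 1 2 3; do python3 -m pendant '[[[0,0,0.1,0,0,0,5],[0,0,0,0,0,0,5]]]' | grep -E 'ee|wrist'; done
```

```text
ee_pos: [0.6113, -0.2772, 0.016]
wrist_force: [0.4, 0.3, -4.0]
ee_pos: [0.6115, -0.2774, 0.0161]
wrist_force: [-0.0, 0.1, -3.2]
ee_pos: [0.6118, -0.2777, 0.0159]
wrist_force: [-0.0, 0.1, -3.5]
```

```bash
for i in 1 2 3; do python3 -m pendant '[[[0,0,0.2,0,0,0,5],[0,0,0,0,0,0,5]]]' | grep -E 'ee|wrist'; done
```

```text
ee_pos: [0.6121, -0.278, 0.0163]
wrist_force: [-0.9, 0.0, -3.8]
ee_pos: [0.6127, -0.2784, 0.016]
wrist_force: [-0.3, -1.2, -3.1]
ee_pos: [0.6131, -0.2789, 0.016]
wrist_force: [0.5, 0.2, -3.5]
```

```bash
python3 -m pendant '[[[0,0,-0.1,0,0,0,20],[0,0,0,0,0,0,30],[0,0,0,0,0,0,40],[0,0,0,0,0,0,40],[0,0,-0.7,0,0,0,40]]]'
python3 -m pendant '[[[0,0,-2,0,0,0,40],[0,0,-3,0,0,0,40],[0,0,-3.5,0,0,0,40],[0,0,-2,0,0,0,60],[3,1,0,0,0,0,75]]]'
python3 go.py 671 111 60 96.5
python3 -m pendant '[[[3.7,1.3,0,0,0,0,75],[3.7,1.3,0,0,0,0,75],[3.7,1.3,0,0,0,0,75],[3.7,1.3,0,0,0,0,75],[3.7,1.3,0,0,0,0,75]]]'
python3 go.py 671 111 60 96.5
python3 - <<'E'
from h import *
x,y,w,h=280,110,160,120
cv2.imwrite('pics/t2.png',cv2.resize(bot.camera('side')[y:y+h,x:x+w],(640,480))[:,:,::-1])
E
```

```text
time: 20.9
ee_pos: [0.6129, -0.2786, 0.0221]
tcp_rot: [179.6, 0.3, 96.0]
wrist_force: [-0.5, 0.8, -0.8]
opening: 0.0339
time: 21.32
ee_pos: [0.6167, -0.25, 0.1312]
tcp_rot: [179.8, 0.2, 95.8]
wrist_force: [1.7, -0.8, 0.1]
opening: 0.0574
t 21.32 pos [ 616.7 -250.   131.2] rot [179.8   0.2  95.8] q1,q6 [-22.  62.] open 57.4
tool cm [35.4   9.02  7.01] rv [ 0.004  0.004 -0.012]
time: 21.73
ee_pos: [0.6652, -0.0568, 0.1372]
tcp_rot: [179.3, 0.4, 95.3]
wrist_force: [0.3, 0.0, -0.3]
opening: 0.0642
t 21.73 pos [665.2 -56.8 137.2] rot [179.3   0.4  95.3] q1,q6 [-5. 80.] open 64.2
tool cm [16.71  2.04  7.62] rv [ 0.011  0.007 -0.021]
```

View pics/t2.png

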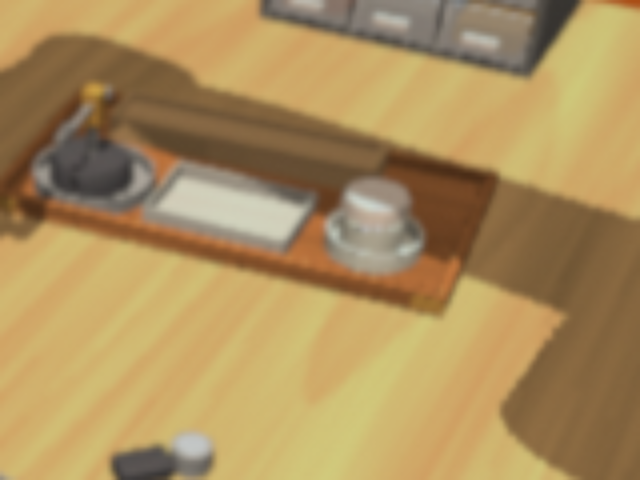

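Third hand is upright in the dish (90,165). Next the charcoal block.

```bash
python3 -m pendant '[[[3.5,0.4,1,0.011,0.007,-0.02,75],[3.7,0.4,1.5,0,0,0,75],[3.7,0.4,1.5,0,0,0,75],[3,0.4,1.5,0,0,0,75],[1.5,0.2,1,0,0,0,75]]]'
python3 -m pendant '[[[0,0,0,0,0,0,75],[0,0,0,0,0,0,75]]]'
python3 go.py 671 111 0 96.6
```

```text
time: 22.2
ee_pos: [0.6695, 0.11, 0.0759]
tcp_rot: [179.5, -0.1, 96.9]
wrist_force: [0.3, -0.3, -0.9]
opening: 0.0642
time: 22.37
ee_pos: [0.668, 0.1142, 0.0737]
tcp_rot: [179.7, -0.1, 97.2]
wrist_force: [0.5, -0.8, 0.5]
opening: 0.0638
t 22.37 pos [668.  114.2  73.7] rot [ 1.797e+02 -1.000e-01  9.720e+01] q1,q6 [10. 93.] open 63.8
tool cm [-0.37  0.22  7.37] rv [ 0.005 -0.002  0.01 ]
```

```bash
python3 -m pendant '[[[-0.3,0.2,1.2,0,0,0,75],[0,0,1.5,0,0,0,75],[0,0,1.5,0,0,0,75],[0,0,1,0,0,0,75],[0,0,0.3,0,0,0,75]]]'
python3 -m pendant '[[[0,0,0,0,0,0,75],[0,0,0,0,0,0,75]]]'
python3 go.py 671 111 -23 96.6
```

```text
time: 22.78
ee_pos: [0.6739, 0.106, 0.0193]
tcp_rot: [179.3, -0.1, 96.9]
wrist_force: [-0.4, -0.5, 0.2]
opening: 0.0642
time: 22.95
ee_pos: [0.6738, 0.1039, 0.0186]
tcp_rot: [179.4, -0.0, 96.8]
wrist_force: [0.4, 0.8, -0.1]
opening: 0.0645
t 22.95 pos [673.8 103.9  18.6] rot [179.4  -0.   96.8] q1,q6 [ 9. 92.] open 64.5
tool cm [ 0.73 -0.24  4.16] rv [ 0.01  -0.001  0.003]
```

```bash
python3 -m pendant '[[[0.7,-0.2,0.8,0.01,0,0,75],[0,0,0.8,0,0,0,75],[0,0,0.8,0,0,0,75],[0,0,0.4,0,0,0,75],[0,0,0,0,0,0,75]]]'
python3 go.py 671 111 -23 96.6
```

```text
time: 23.37
ee_pos: [0.6723, 0.111, -0.0098]
tcp_rot: [179.8, -0.0, 96.7]
wrist_force: [-0.3, 0.4, -0.7]
opening: 0.0639
t 23.37 pos [672.3 111.   -9.8] rot [179.8  -0.   96.7] q1,q6 [ 9. 93.] open 63.9
tool cm [ 0.01 -0.13  1.32] rv [ 0.003 -0.001  0.003]
```

```bash
python3 -m pendant '[[[0,-0.1,0.6,0,0,0,75],[0,0,0.5,0,0,0,75],[0,0,0.2,0,0,0,75],[0,0,0,0,0,0,75]]]'
python3 go.py 671 111 -23 96.6
python3 -m pendant '[[[0,0,0,0,0,0,45],[0,0,0,0,0,0,40],[0,0,0,0,0,0,40],[0,0,0,0,0,0,40],[0,0,0,0,0,0,40]]]' 40
python3 -m pendant '[[[0,0,0,0,0,0,40],[0,0,0,0,0,0,40]]]'
python3 go.py 671 111 -23 96.6
```

```text
time: 23.7
ee_pos: [0.671, 0.1112, -0.0245]
tcp_rot: [179.9, -0.0, 96.8]
wrist_force: [1.4, 0.0, -0.7]
opening: 0.0639
t 23.70 pos [671.  111.2 -24.5] rot [179.9  -0.   96.8] q1,q6 [ 9. 93.] open 63.9
tool cm [-0.02  0.   -0.15] rv [ 0.002 -0.001  0.003]
time: 24.12
ee_pos: [0.6716, 0.1111, -0.0233]
tcp_rot: [179.8, -0.0, 96.8]
wrist_force: [-1.2, -0.2, 0.2]
opening: 0.0451
time: 24.28
ee_pos: [0.6716, 0.1111, -0.0232]
tcp_rot: [179.8, -0.0, 96.8]
wrist_force: [-0.5, 0.7, -0.2]
opening: 0.0452
t 24.28 pos [671.6 111.1 -23.2] rot [179.8  -0.   96.8] q1,q6 [ 9. 93.] open 45.2
tool cm [-0.   -0.06 -0.02] rv [ 0.004 -0.001  0.003]
```

```bash
python3 -m pendant '[[[0,0,-1,0,0,0,38],[0,0,-2,0,0,0,38],[0,0,-2,0,0,0,38],[0,0,-2,0,0,-0.12,38],[0,0,-1.5,0,0,-0.12,38]]]'
python3 -m pendant '[[[0,0,-1,0,0,-0.12,38],[0,0,0,0,0,-0.12,38],[0,0,0,0,0,-0.12,38],[0,0,0,0,0,-0.12,38],[0,0,0,0,0,-0.12,38]]]'
python3 -m pendant '[[[0,0,0,0,0,-0.12,38],[0,0,0,0,0,-0.12,38],[0,0,0,0,0,-0.12,38],[0,0,0,0,0,-0.12,38],[0,0,0,0,0,-0.12,38]]]'
python3 go.py 506.5 -286 70 185
```

```text
time: 24.7
ee_pos: [0.6683, 0.1105, 0.0624]
tcp_rot: [-179.8, -0.1, 110.7]
wrist_force: [0.1, 0.1, -0.9]
opening: 0.0453
time: 25.12
ee_pos: [0.6712, 0.111, 0.084]
tcp_rot: [179.7, 0.3, 146.6]
wrist_force: [-0.3, 0.3, -0.5]
opening: 0.0451
time: 25.53
ee_pos: [0.6717, 0.111, 0.089]
tcp_rot: [179.9, 0.6, -177.6]
wrist_force: [-0.1, 0.1, -0.7]
opening: 0.045
t 25.53 pos [671.7 111.   89. ] rot [ 179.9    0.6 -177.6] q1,q6 [9. 7.] open 45.0
tool cm [ 18.17 -38.99   1.64] rv [ 0.002  0.011 -0.046]
```

```bash
python3 -m pendant '[[[1.5,-2,0,0,0.01,-0.046,38],[2.4,-3.2,0,0,0,0,38],[2.4,-3.2,0,0,0,0,38],[2.4,-3.2,0,0,0,0,38],[2.4,-3.2,0,0,0,0,38]]]'
python3 go.py 506.5 -286 70 185
python3 -m pendant '[[[2.2,-3.2,0,0,0,0,38],[1.7,-3.2,0,0,0,0,38],[1.2,-3.4,0,0,0,0,38],[0.6,-3.4,0,0,0,0,38],[0.3,-3.4,0,0,0,0,38]]]'
python3 go.py 506.5 -286 60 185
```

```text
time: 25.95
ee_pos: [0.5744, -0.0447, 0.0904]
tcp_rot: [179.8, 0.2, -173.7]
wrist_force: [0.5, -0.7, -1.3]
opening: 0.0451
t 25.95 pos [574.4 -44.7  90.4] rot [ 179.8    0.2 -173.7] q1,q6 [ -5. -11.] open 45.1
tool cm [  9.39 -23.25   1.94] rv [0.003 0.004 0.022]
time: 26.37
ee_pos: [0.5263, -0.2234, 0.0961]
tcp_rot: [180.0, 0.5, -173.7]
wrist_force: [1.5, -0.7, 0.0]
opening: 0.0449
t 26.37 pos [ 526.3 -223.4   96.1] rot [ 180.     0.5 -173.7] q1,q6 [-23. -29.] open 44.9
tool cm [ 2.69 -6.01  3.59] rv [0.001 0.009 0.023]
```

```bash
python3 -m pendant '[[[1.6,-3,0.5,0,0.009,0.022,38],[0.8,-2.2,1,0,0,0,38],[0,0,1,0,0,0,38],[0,0,1,0,0,0,38],[0,0,0,0,0,0,38]]]'
python3 -m pendant '[[[0,0,0,0,0,0,38],[0,0,0,0,0,0,38]]]'
python3 go.py 506.5 -286 0 185.1
```

```text
time: 26.78
ee_pos: [0.5061, -0.2878, 0.0644]
tcp_rot: [-179.8, 0.2, -175.5]
wrist_force: [-1.4, 0.3, -1.2]
opening: 0.0452
time: 26.95
ee_pos: [0.5064, -0.2862, 0.0647]
tcp_rot: [-179.8, 0.2, -175.4]
wrist_force: [-0.3, -0.2, -0.2]
opening: 0.0454
t 26.95 pos [ 506.4 -286.2   64.7] rot [-179.8    0.2 -175.4] q1,q6 [-29. -34.] open 45.4
tool cm [0.01 0.04 6.47] rv [-0.003  0.004 -0.008]
```

```bash
python3 -m pendant '[[[0,0,1.2,0,0,-0.008,38],[0,0,1.4,0,0,0,38],[0,0,1.2,0,0,0,38],[0,0,0.6,0,0,0,38],[0,0,0,0,0,0,38]]]'
python3 -m pendant '[[[0,0,0,0,0,0,38]]]'
python3 go.py 506.5 -286 -14.7 185.1
python3 - <<'E'
from h import *
x,y,w,h=280,110,160,120
cv2.imwrite('pics/c1.png',cv2.resize(bot.camera('side')[y:y+h,x:x+w],(640,480))[:,:,::-1])
E
```

```text
time: 27.37
ee_pos: [0.5091, -0.2831, 0.0192]
tcp_rot: [-179.7, 0.4, -174.5]
wrist_force: [0.0, -0.2, -0.6]
opening: 0.0452
time: 27.45
ee_pos: [0.509, -0.2826, 0.0187]
tcp_rot: [-179.7, 0.4, -174.4]
wrist_force: [0.6, -0.0, -0.5]
opening: 0.045
t 27.45 pos [ 509.  -282.6   18.7] rot [-179.7    0.4 -174.4] q1,q6 [-29. -35.] open 45.0
tool cm [ 0.3  -0.3   3.34] rv [-0.004  0.006  0.008]
```

View pics/c1.png

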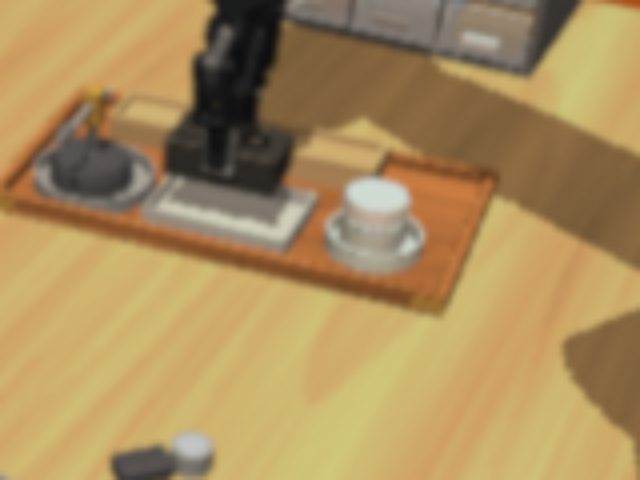

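The block is aligned above the tin with the fingertips clear of the rim. Lower it.

```bash
python3 -m pendant '[[[0.3,-0.3,0.8,-0.004,0.006,0.008,38],[0,0,0.8,0,0,0,38],[0,0,0.6,0,0,0,38],[0,0,0.3,0,0,0,38],[0,0,0,0,0,0,38]]]'
python3 go.py 506.5 -286 -14.7 185.1
```

```text
time: 27.92
ee_pos: [0.5068, -0.287, -0.0074]
tcp_rot: [-179.9, 0.1, -175.0]
wrist_force: [0.1, -0.4, -0.4]
opening: 0.0449
t 27.92 pos [ 506.8 -287.    -7.4] rot [-1.799e+02  1.000e-01 -1.750e+02] q1,q6 [-30. -35.] open 44.9
tool cm [0.02 0.1  0.73] rv [-0.001  0.001 -0.001]
```

```bash
for i in 1 2 3; do python3 -m pendant '[[[0,0,0.25,0,0,0,38],[0,0,0,0,0,0,38]]]' | grep -E 'ee|wrist'; done; for i in 1 2; do python3 -m pendant '[[[0,0,0.1,0,0,0,38],[0,0,0,0,0,0,38]]]' | grep -E 'ee|wrist'; done
```

```text
ee_pos: [0.5066, -0.287, -0.0104]
wrist_force: [0.4, 0.4, -0.5]
ee_pos: [0.5068, -0.2871, -0.0129]
wrist_force: [-0.1, -0.0, -0.6]
ee_pos: [0.507, -0.2872, -0.0153]
wrist_force: [-0.4, -1.2, -0.5]
ee_pos: [0.5075, -0.2874, -0.0156]
wrist_force: [-0.6, -0.2, -0.0]
ee_pos: [0.5078, -0.2875, -0.0155]
wrist_force: [0.2, 1.0, -1.3]
```

```bash
python3 -m pendant '[[[0,0,0,0,0,0,50],[0,0,0,0,0,0,55],[0,0,0,0,0,0,60],[0,0,0,0,0,0,60],[0,0,-0.7,0,0,0,60]]]'
python3 -m pendant '[[[0,0,-2,0,0,0,60],[0,0,-3,0,0,0,60],[0,0,-3,0,0,0,60],[0,3,-2,0,0,0,40],[0,3.5,0,0,0,0.08,40]]]'
python3 -m pendant '[[[-0.5,3.8,0,0,0,0.12,40],[-0.5,3.8,0,0,0,0,40],[-0.5,3.8,0,0,0,0,40],[-0.5,3.8,0,0,0,0,40],[-0.5,3.8,0,0,0,0,40]]]'
python3 go.py 565 36.5 60 173
python3 - <<'E'
from h import *
bot.camera('side');bot.camera('top')
L=bot.masks_of('side','charcoal_block')[:1]
ms={'side':L[0]['pixels'].astype(np.float32)};print(L[0]['extent'],fit('charcoal_block',ms,[.507,-.286,np.radians(5)],.0085))
ms={}
for c in('top','side'):
    L=bot.masks_of(c,'tweezers')[:1]
    if L: ms[c]=L[0]['pixels'].astype(np.float32);print(c,L[0]['extent'])
for c in ms: print(c,fit('tweezers',{c:ms[c]},[.565,.036,np.radians(-7)]))
E
```

```text
time: 29.17
ee_pos: [0.5071, -0.2871, -0.0099]
tcp_rot: [-179.9, 0.1, -175.0]
wrist_force: [0.2, -0.2, 0.1]
opening: 0.0512
time: 29.58
ee_pos: [0.5002, -0.2245, 0.0949]
tcp_rot: [-180.0, 0.0, -179.8]
wrist_force: [0.9, 0.1, -0.3]
opening: 0.0339
time: 30.0
ee_pos: [0.544, -0.0339, 0.1016]
tcp_rot: [-179.9, 0.5, 172.5]
wrist_force: [1.3, -0.2, 0.2]
opening: 0.034
t 30.00 pos [544.  -33.9 101.6] rot [-179.9    0.5  172.5] q1,q6 [-3.  4.] open 34.0
tool cm [-1.13  7.26  4.15] rv [-0.002  0.009 -0.009]
[321.0, 151.4, 354.0, 168.8] (array([ 0.50796716, -0.28756853,  0.14860664]), np.float64(0.13067352771759033))
top [423.8, 171.0, 454.1, 247.4]
side [238.6, 205.9, 286.4, 233.5]
top (array([ 0.565     ,  0.036     , -0.12217305]), np.float64(1.0))
side (array([ 0.5670852 ,  0.03901865, -0.14184747]), np.float64(0.296425461769104))
```

Charcoal block fits in the tin at (508,-287.6). Next the tweezers.

```bash
python3 -m pendant '[[[-0.5,3.2,0.8,0,0.009,-0.009,40],[-0.5,3,1,0,0,0,40],[-0.1,1,1,0,0,0,40],[0,0,0.7,0,0,0,40],[0,0,0,0,0,0,40]]]'
python3 -m pendant '[[[0,0,0,0,0,0,40]]]'
python3 go.py 565 36.5 0 173
```

```text
time: 30.67
ee_pos: [0.5643, 0.0284, 0.0656]
tcp_rot: [-179.8, 0.0, 172.5]
wrist_force: [0.3, -0.4, 0.7]
opening: 0.0341
time: 30.75
ee_pos: [0.5639, 0.027, 0.0654]
tcp_rot: [-179.8, -0.0, 172.4]
wrist_force: [-0.7, -0.7, -0.4]
opening: 0.0343
t 30.75 pos [563.9  27.   65.4] rot [-179.8   -0.   172.4] q1,q6 [ 3. 10.] open 34.3
tool cm [0.01 0.99 6.53] rv [-0.004 -0.    -0.01 ]
```

```bash
python3 -m pendant '[[[0,1,1.2,0,0,-0.01,40],[0,0,1.3,0,0,0,40],[0,0,1.2,0,0,0,40],[0,0,0.7,0,0,0,40],[0,0,0,0,0,0,40]]]'
python3 -m pendant '[[[0,0,0,0,0,0,40]]]'
python3 go.py 565 36.5 0 173
```

```text
time: 31.17
ee_pos: [0.5649, 0.0334, 0.0177]
tcp_rot: [-179.7, 0.0, 172.8]
wrist_force: [-0.8, 0.7, 0.2]
opening: 0.0343
time: 31.25
ee_pos: [0.5644, 0.0333, 0.0169]
tcp_rot: [-179.7, -0.0, 172.8]
wrist_force: [-0.3, -0.5, 0.8]
opening: 0.0341
t 31.25 pos [564.4  33.3  16.9] rot [-179.7   -0.   172.8] q1,q6 [ 4. 11.] open 34.1
tool cm [-0.02  0.34  1.69] rv [-0.005 -0.001 -0.004]
```

```bash
python3 -m pendant '[[[0,0.3,0.9,-0.005,0,0,40],[0,0,0.9,0,0,0,40],[0,0,0.6,0,0,0,40],[0,0,0,0,0,0,40],[0,0,0,0,0,0,40]]]'
python3 go.py 565 36.5 -28 173
python3 - <<'E'
from h import *
x,y,w,h=210,160,120,96
cv2.imwrite('pics/w1.png',cv2.resize(bot.camera('side')[y:y+h,x:x+w],(600,480))[:,:,::-1])
p=bot.get_obs()['ee_pos']*1e3
print(((proj('side',np.array([[p[0],p[1]+17,p[2]+36],[p[0],p[1]-17,p[2]+36],[565,36.5,12]])/1e3)-[x,y])*5).round())
E
```

```text
time: 31.67
ee_pos: [0.565, 0.0364, -0.0092]
tcp_rot: [180.0, 0.0, 172.8]
wrist_force: [0.7, -0.5, 0.4]
opening: 0.034
t 31.67 pos [565.   36.4  -9.2] rot [180.    0.  172.8] q1,q6 [ 4. 11.] open 34.0
tool cm [0.   0.01 1.88] rv [ 0.001  0.    -0.004]
[[225. 278.]
 [264. 238.]
 [246. 282.]]
```

View pics/w1.png

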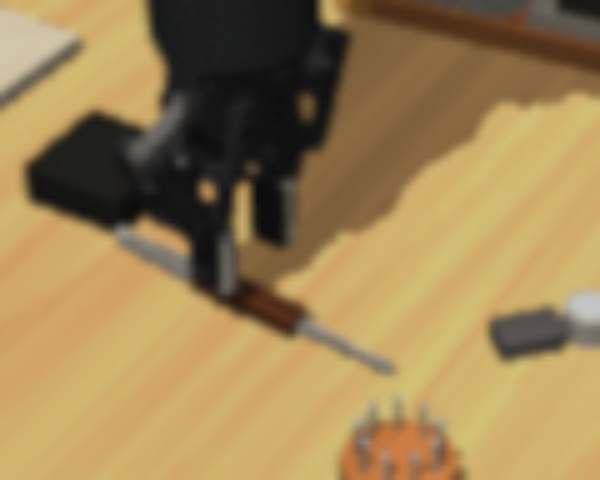

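```bash
python3 -m pendant '[[[0,0,0.6,0,0,0,40],[0,0,0.6,0,0,0,40],[0,0,0.4,0,0,0,40],[0,0,0.1,0,0,0,40],[0,0,0,0,0,0,40]]]'
python3 go.py 565 36.5 -27 173
python3 -m pendant '[[[0,0,0,0,0,0,8],[0,0,0,0,0,0,8],[0,0,0,0,0,0,8],[0,0,0,0,0,0,8],[0,0,0,0,0,0,8]]]' 30
python3 -m pendant '[[[0,0,0,0,0,0,8],[0,0,0,0,0,0,8]]]'
python3 go.py 565 36.5 -27 173
```

```text
time: 32.13
ee_pos: [0.5656, 0.0365, -0.0272]
tcp_rot: [179.9, 0.1, 172.8]
wrist_force: [-0.8, -0.4, -0.6]
opening: 0.0345
t 32.13 pos [565.6  36.5 -27.2] rot [1.799e+02 1.000e-01 1.728e+02] q1,q6 [ 4. 11.] open 34.5
tool cm [ 0.06 -0.   -0.02] rv [ 0.001  0.001 -0.004]
time: 32.55
ee_pos: [0.5659, 0.0365, -0.0267]
tcp_rot: [179.9, 0.1, 172.8]
wrist_force: [0.5, 0.4, -0.4]
opening: 0.0125
time: 32.72
ee_pos: [0.566, 0.0365, -0.0265]
tcp_rot: [179.9, 0.1, 172.8]
wrist_force: [0.1, -0.2, -0.7]
opening: 0.0128
t 32.72 pos [566.   36.5 -26.5] rot [1.799e+02 1.000e-01 1.728e+02] q1,q6 [ 4. 11.] open 12.8
tool cm [ 0.1  -0.01  0.05] rv [ 0.001  0.002 -0.004]
```

```bash
python3 -m pendant '[[[0,0,-0.8,0,0,0,8],[0,0,-2,0,0,0,8],[0,0,-2.5,0,0,0,8],[0,0,-3,0,0,0,8],[0,0,-3,0,0,0,8]]]'
python3 -m pendant '[[[0,-1,-1,0,0,-0.07,8],[0,-2.5,0,0,0,-0.07,8],[0,-3.5,0,0,0,-0.07,8],[0,-3.5,0,0,0,0,8],[0,-3.5,0,0,0,0,8]]]'
python3 go.py 532 -375.5 90 185.1
python3 - <<'E'
from h import *
x,y,w,h=230,100,160,120
cv2.imwrite('pics/w2.png',cv2.resize(bot.camera('side')[y:y+h,x:x+w],(640,480))[:,:,::-1])
E
```

```text
time: 33.13
ee_pos: [0.561, 0.0361, 0.0848]
tcp_rot: [-179.9, -0.6, 172.8]
wrist_force: [0.5, -0.6, -0.4]
opening: 0.0124
time: 33.55
ee_pos: [0.5698, -0.1018, 0.1089]
tcp_rot: [180.0, 0.3, -174.0]
wrist_force: [0.6, -0.2, -0.4]
opening: 0.0124
t 33.55 pos [ 569.8 -101.8  108.9] rot [ 180.     0.3 -174. ] q1,q6 [-10. -16.] open 12.4
tool cm [  6.63 -26.82   1.84] rv [0.001 0.006 0.016]
```

View pics/w2.png

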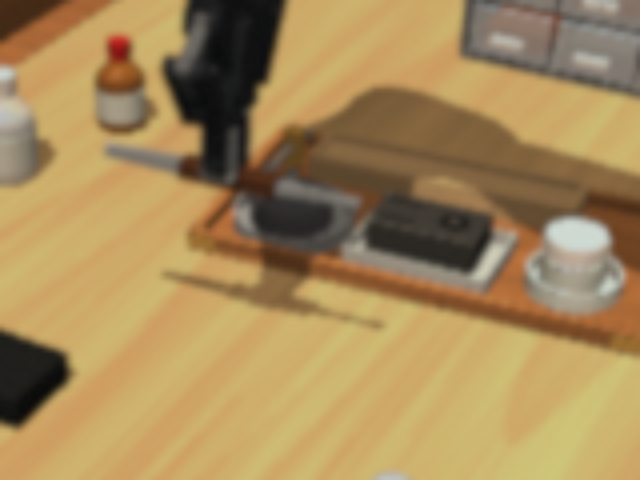

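Tweezers are held level by the grips and clear of everything; the charcoal block lies flat in the tin. On to the rest.

```bash
python3 -m pendant '[[[0.9,-3.6,0,0,0.006,0.016,8],[0.9,-3.6,0,0,0,0,8],[0.9,-3.6,0,0,0,0,8],[0.9,-3.6,0,0,0,0,8],[0.9,-3.6,0,0,0,0,8]]]'
python3 -m pendant '[[[0.9,-3.6,0,0,0,0,8],[0.6,-2.5,0,0,0,0,8],[0.3,-1.3,0,0,0,0,8],[0,0,0,0,0,0,8],[0,0,0,0,0,0,8]]]'
python3 go.py 532 -375 30 185.1
```

```text
time: 34.02
ee_pos: [0.5414, -0.2931, 0.1127]
tcp_rot: [-179.9, 0.2, -174.9]
wrist_force: [1.0, -0.3, 0.6]
opening: 0.0127
time: 34.43
ee_pos: [0.5264, -0.3791, 0.1147]
tcp_rot: [-179.8, 0.2, -175.4]
wrist_force: [-0.7, 0.5, -0.7]
opening: 0.0126
t 34.43 pos [ 526.4 -379.1  114.7] rot [-179.8    0.2 -175.4] q1,q6 [-36. -40.] open 12.6
tool cm [-0.56  0.39  8.47] rv [-0.004  0.004 -0.008]
```

```bash
python3 -m pendant '[[[-0.5,0.4,1.2,-0.004,0.004,-0.008,8],[0,0,1.5,0,0,0,8],[0,0,1.5,0,0,0,8],[0,0,1.5,0,0,0,8],[0,0,0.8,0,0,0,8]]]'
python3 -m pendant '[[[0,0,0,0,0,0,8],[0,0,0,0,0,0,8]]]'
python3 go.py 532 -375 30 185.1
```

```text
time: 34.85
ee_pos: [0.5356, -0.3676, 0.0482]
tcp_rot: [-180.0, 0.2, -174.5]
wrist_force: [-0.7, 1.1, -0.5]
opening: 0.0127
time: 35.02
ee_pos: [0.5357, -0.3639, 0.0453]
tcp_rot: [179.8, -0.0, -174.2]
wrist_force: [-0.2, -0.0, 0.0]
opening: 0.0126
t 35.02 pos [ 535.7 -363.9   45.3] rot [ 179.8   -0.  -174.2] q1,q6 [-34. -40.] open 12.6
tool cm [ 0.48 -1.08  1.53] rv [ 0.003 -0.     0.012]
```

```bash
python3 -m pendant '[[[0.4,-1.1,0.5,0.003,0,0.012,8],[0,0,0.7,0,0,0,8],[0,0,0.5,0,0,0,8],[0,0,0,0,0,0,8],[0,0,0,0,0,0,8]]]'
python3 go.py 532 -375 10 185.1
```

```text
time: 35.43
ee_pos: [0.5341, -0.376, 0.0289]
tcp_rot: [-179.9, 0.1, -174.9]
wrist_force: [0.2, 0.2, -0.8]
opening: 0.0129
t 35.43 pos [ 534.1 -376.    28.9] rot [-1.799e+02  1.000e-01 -1.749e+02] q1,q6 [-35. -40.] open 12.9
tool cm [0.2  0.12 1.89] rv [-0.002  0.002 -0.   ]
```

```bash
python3 -m pendant '[[[0.2,0.1,0.4,0,0,0,8],[0,0,0.5,0,0,0,8],[0,0,0.3,0,0,0,8],[0,0,0,0,0,0,8]]]'
python3 go.py 532 -375 -4.5 185.1
python3 - <<'E'
from h import *
z=bot.get_obs()['ee_pos'][2]
for c in('side','top'):
    bot.camera(c)
    for t,p,zz in(('rest',[.532,-.375,np.radians(5)],0),('tweezers',[.532,-.375,np.radians(5)],z+.0265)):
        L=bot.masks_of(c,t)
        if L: r,e=fit(t,{c:L[0]['pixels'].astype(np.float32)},p,zz);print(c,t,np.round(L[0]['extent']),(r[:2]*1e3).round(1),np.degrees(r[2]).round(1),round(e,2))
E
```

```text
time: 35.77
ee_pos: [0.5319, -0.3756, 0.0165]
tcp_rot: [-179.8, 0.2, -175.0]
wrist_force: [-1.1, 0.4, -0.8]
opening: 0.0127
t 35.77 pos [ 531.9 -375.6   16.5] rot [-179.8    0.2 -175. ] q1,q6 [-35. -40.] open 12.7
tool cm [-0.01  0.06  2.1 ] rv [-0.003  0.003 -0.001]
side rest [309. 134. 377. 159.] [ 530.3 -370.1] 5.7 0.16
side tweezers [321. 127. 369. 143.] [ 530.1 -372.7] 4.8 0.37
top rest [426. 170. 455. 247.] [ 532.9 -376.5] 5.4 0.3
top tweezers [425. 171. 455. 248.] [ 517.1 -354.4] 11.3 0.79
```

The side view gives the rest at (530,-370) and the tweezers at (530,-373), well within the groove's slack. Lower and release.

```bash
python3 -m pendant '[[[0,0.15,0.6,-0.003,0.003,0,8],[0,0,0.5,0,0,0,8],[0,0,0.3,0,0,0,8],[0,0,0,0,0,0,8]]]'
for i in 1 2 3; do python3 -m pendant '[[[0,0,0.2,0,0,0,8],[0,0,0,0,0,0,8]]]' | grep -E 'ee|wrist'; done; python3 go.py 532 -374 -4.5 185.1
```

```text
time: 36.4
ee_pos: [0.5326, -0.3743, 0.0024]
tcp_rot: [-180.0, 0.1, -174.9]
wrist_force: [-0.9, 0.2, -0.4]
opening: 0.0129
ee_pos: [0.5324, -0.3741, -0.0004]
wrist_force: [-0.2, -0.0, -1.1]
ee_pos: [0.5323, -0.3741, -0.0026]
wrist_force: [-0.4, 0.6, -1.1]
ee_pos: [0.5324, -0.3742, -0.0047]
wrist_force: [0.0, -0.4, -0.7]
t 36.90 pos [ 532.4 -374.2   -4.7] rot [-180.     0.  -174.9] q1,q6 [-35. -40.] open 12.6
tool cm [ 0.04  0.02 -0.02] rv [-0.     0.001 -0.001]
```

```bash
for i in 1 2; do python3 -m pendant '[[[0,0,0.12,0,0,0,8],[0,0,0,0,0,0,8]]]' | grep -E 'ee|wrist'; done
```

```text
ee_pos: [0.5328, -0.3744, -0.0049]
wrist_force: [-0.3, -0.5, -0.3]
ee_pos: [0.5331, -0.3747, -0.0049]
wrist_force: [0.1, 0.3, -0.6]
```

```bash
python3 -m pendant '[[[0,0,0,0,0,0,16],[0,0,0,0,0,0,20],[0,0,0,0,0,0,25],[0,0,0,0,0,0,25],[0,0,-0.5,0,0,0,25]]]'
python3 -m pendant '[[[0,0,-1.5,0,0,0,25],[0,0,-3,0,0,0,25],[0,0,-4,0,0,0,25],[0,0,-4,0,0,0,25],[0,0,-3,0,0,0,25]]]'
python3 -m pendant '[[[0,4,-2,0,0,0,25],[0,4,0,0,0,0,25],[4,2,0,0,0,0,25],[4,2,0,0,0,0,25],[3,2,0,0,0,0,25]]]'
python3 -m pendant '[[[0,3,0,0,0,0,25],[0,4,0,0,0,0,25],[0,4,0,0,0,0,25],[0,2,0,0,0,0,25],[0,0,0,0,0,0,25]]]'
python3 - <<'E'
from h import *
a=bot.camera('side')[85:205,270:430];b=bot.camera('top')[150:290,370:480]
cv2.imwrite('pics/f.png',np.hstack([cv2.resize(a,(440,330)),cv2.resize(b,(259,330))])[:,:,::-1])
for t in('flux_jar','cup','third_hand','dish','charcoal_block','tin','tweezers','rest','bench_block','tall_bottle'):
    p={'flux_jar':[.404,-.296,0],'cup':[.403,-.295,0],'third_hand':[.612,-.278,1.68],'dish':[.61,-.277,0],'charcoal_block':[.508,-.287,.09],'tin':[.5065,-.286,.09],'tweezers':[.532,-.374,.09],'rest':[.532,-.375,.09],'bench_block':[.676,-.005,0],'tall_bottle':[.451,.232,0]}[t]
    zz={'flux_jar':.009,'third_hand':.009,'charcoal_block':.0085,'tweezers':.022}.get(t,0)
    for c in('side','top'):
        L=bot.masks_of(c,t)
        if L: r,e=fit(t,{c:L[0]['pixels'].astype(np.float32)},p,zz);print(c,t,(r[:2]*1e3).round(1),np.degrees(r[2]).round(1),round(e,2))
E
```

```text
time: 37.65
ee_pos: [0.5326, -0.3744, -0.0013]
tcp_rot: [-179.9, 0.1, -174.9]
wrist_force: [-0.1, -0.1, -0.0]
opening: 0.0211
time: 38.07
ee_pos: [0.5285, -0.3715, 0.1516]
tcp_rot: [179.5, -0.6, -174.9]
wrist_force: [0.2, -0.1, -0.0]
opening: 0.0213
time: 38.48
ee_pos: [0.4134, -0.2466, 0.178]
tcp_rot: [179.9, 0.0, -174.9]
wrist_force: [-0.8, -0.5, 1.0]
opening: 0.0214
time: 38.9
ee_pos: [0.3947, -0.1109, 0.1819]
tcp_rot: [-179.9, 0.3, -175.2]
wrist_force: [-0.2, -0.3, -0.5]
opening: 0.0215
side flux_jar [ 405.9 -296.7] 5.3 0.15
top flux_jar [ 407.1 -298.8] 2.6 0.1
side cup [ 402.4 -288.9] -2.0 0.5
top cup [ 406.2 -300.8] 2.0 0.8
side third_hand [ 612.5 -276.7] 101.5 0.16
top third_hand [ 612.6 -281.4] 95.1 0.1
side dish [ 606.6 -272.1] 7.0 0.78
top dish [ 608.  -277.4] 4.5 0.61
side charcoal_block [ 507.1 -285. ] 8.8 0.14
top charcoal_block [ 494.6 -274.9] 5.3 0.64
side tin [ 504.3 -279.6] 4.2 0.64
top tin [ 506.5 -286. ] 5.2 0.71
side tweezers [ 532.  -369.9] 5.1 0.26
top tweezers [ 532.8 -377.4] 5.3 0.15
side rest [ 529.4 -367.4] 7.8 0.32
top rest [ 532.9 -377.4] 5.2 0.2
side bench_block [676.2  -5.5] 0.7 0.13
top bench_block [677.7  -9.1] -0.8 0.06
side tall_bottle [450.  235.5] -0.6 0.09
top tall_bottle [451.4 228.6] 2.8 0.08
```

View pics/f.png

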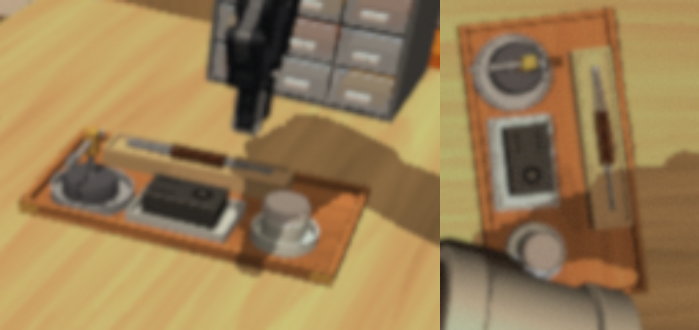

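All four pieces sit in their holders. In the side view they are upright or flat, and in the top view each lies inside its rim. Handing in.

```bash
python3 -c "
from workcell import bot
print(bot.job_done(),bot.get_obs()['time'])"
```

```text
the job is handed in; nothing more can be done
the job is handed in; nothing more can be done
```

The kit is back in the tray and the job is handed in: jar in the cup, third hand in the dish, charcoal block flat in the tin, tweezers in the groove of the rest. I put them away in that order, and the last robot time I read, before the final pictures, was 38.9 s of the 112 s limit.

**Last checks:**
- In the final side and top pictures, each piece lies inside its holder, and the jar and third hand stand upright.
- Mask fits put the tweezers within about 3 mm of the rest's middle. They put the third hand within about 5 mm of the dish's centre and the jar within about 4 mm of the cup's, measured against my first holder estimates.
- The bench block and the bottle are where they started, to within the scatter of the fits (about 5 mm).

**What disagreed or failed:**
- **Height offset:** the fingertips really sat about 33–36 mm above the reported TCP. The first close on the jar therefore passed over it without touching, and I corrected every later height for this.
- **Wrist limit:** on the first approach the last joint ran to its range limit (179.9° of 180°) and the tool tilted. I changed the yaw and nothing was touched.
- **Cameras:** the two views differ by about 2–7 mm in y, so I used the mean.
- **Wrist force:** it hardly showed contact between a held piece and the floor. I took "set down" from the point where the descent stalled, which was within 1 mm of the expected height.
- **Last fits:** the final fits of the filled cup, dish and tin, and the top-view fit of the charcoal block, were poor because of overlapping shapes. For those I rely on the pictures; in the top view the block sits a little off-centre in the tin, towards the rest.

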